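# Mini loaf tins mouth down on the drying tray

## Robot

A 7-joint arm with a two-finger parallel gripper is mounted at the origin on a cart in front of the work surface, level with it; the furniture and walls round the work are solid. World frame = base frame: x ahead of the robot, y to its left, z up, the work surface at z = 0. Lengths are in mm, angles in rad, forces in N, time in s.
With the tool pointing down it reaches from about 400 to 875 mm from the base axis. Payload 4.4 kg.
Tool frame: the origin (TCP) lies at the very end of the fingers, on their centre line; the grasp point (between the pads) lies 19 mm behind it; z points along the fingers, y is the line along which they close (so a half turn about z gives the same grasp; the last joint's range is limited). The gripper opens to 85 mm and grips with 20 to 120 N. Pads are 22 mm wide; open, the fingers measure 114 mm over their backs; the gripper's body (76 mm by 85 mm) begins 54 mm behind the grasp point. The pads swing forward as they close: fully open they stand 13 mm farther back than shut.
Start: joints at [-1.222, 0.628, 0.038, 1.517, -0.027, 0.996, -0.02], TCP at [261.933, 594.902, 231.313] pointing down, gripper open.
Joint ranges: [-3.06, 3.06], [-0.37, 2.12], [-1.25, 1.32], [0.18, 2.47], [-1.1, 4.24], [0.23, 1.98], [-2.94, 2.94]. Speed limits (rad/s): [2.57, 2.57, 3.14, 3.14, 3.14, 3.14, 3.14].

## Interface

Orientations are given as [roll, pitch, yaw] about the fixed x, y, z axes, in that order (R = Rz(yaw) Ry(pitch) Rx(roll)).
In Python, from cell import read_state, get_image, camera_params, finish_job gives the robot as it stands.
- The arm moves only by the tool arm_command, never from a script. Its argument "deltas" is a list of rows, each an object of numbers: "dx", "dy", "dz": the shift along the world's x, y, z in m; "yaw": the turn about the world's z in degrees; "jaw": the opening, from 0 (shut) to 1 (fully open). A call has 1 to 20 rows; each row is the pose to reach, as a shift and turn from the pose commanded when the call began; what a row does not reach only later rows make up. A row lasts 1/10 s, in which the tool goes at most 50 mm and 8.59 degrees, less where a joint would pass 70% of its speed; a pose out of reach is approached as far as the arm can. A call with a gripper value outside its range is refused whole. The fingers move at their own pace and stop on an object; the grip force is fixed at half the most. Time passes only in rows, so rows that repeat a pose let the fingers close. It gives the time, the measured TCP pose, the force, the opening and the grip force at its end, in the units of the state.
- read_state(): the state, without advancing time (a new reading comes with each control period).
- get_image(name): name is "scene" or "top" or "wrist"; returns (picture, depth): 480x640x3 uint8, red, green, blue; 480x640 float32, mm along the optical axis (not along the pixel's ray), 0 where there is no reading.
- camera_params(name): a dict with "camera_matrix" (3x3 intrinsics, pixels), "extrinsics" (4x4, takes a point from camera to world coordinates). Camera axes: x right, y down, z forward; pixel columns grow to the right and rows downward; lengths in mm; the calibration is good to about 2 mm. A picture is of the moment at which its call begins: read the wrist's pose just before it. camera_params takes no time and is no camera call; for the wrist camera it gives the pose at the moment of the call.
- finish_job(): hands the job in; it is judged then, once.
The state is a dict: "clock": time; "qpos": joint angles; "qd": joint speeds; "tau": joint torques, N m; "eef_pos": TCP position; "tool_rot": TCP orientation; "force": force on the tool from outside, world axes, zero at the start; "torque": the same for the moment, N m; "width": finger opening in mm; "gripper_force": force on a finger pad.
Only numpy, scipy, OpenCV 4.12 (cv2) and the standard library are available. Lean on these libraries where they do the work, as an engineer would, in place of code of your own. Each camera call takes 0.05 s, during which the arm holds its last target. There are 200 camera calls.

## Task

Put the two washed mini loaf tins to dry: seat each one upside down, mouth down and base up, flat in a pocket of its own in the white drying tray (either tin in either pocket). Leave the flour shaker, the honey jar and the bell standing where they are.

Things in the scene. Friction and masses are not known exactly. Their poses are not given: they have to be found in the camera images.
- tin_side: dark steel open mini loaf tin with a bright rim and a bright base panel; 60 (x) x 50 (y) x 48 mm (z), walls 2.5 mm, about 0.12 kg. Origin: centre of the outside of its closed base; z points out through the mouth. It starts lying on one of its 60 x 48 mm walls (y pointing up), its mouth facing the robot or to either side
- tin_up: dark steel open mini loaf tin with a bright rim and a bright base panel; 60 (x) x 50 (y) x 48 mm (z), walls 2.5 mm, about 0.12 kg. Origin: centre of the outside of its closed base; z points out through the mouth. It starts standing on its base, mouth up, at any yaw
- tin_side_mouth (a point): centre of the mouth of tin_side, in the plane of its rim, 48 mm along z from its origin
- tin_up_mouth (a point): centre of the mouth of tin_up, in the plane of its rim, 48 mm along z from its origin
- dry_tray: white tray fixed to the counter, 104 (x) x 208 (y) x 6 mm; two pockets in a row along y, 68 (x) x 58 mm (y) inside: a tin fits with its length along tray x, either way round, 4 mm free all round. Blue kerbs round them are 10 mm high, 4 mm thick, with a 34 mm finger gap in each x end. Origin: centre of the underside; x points away from the robot (yaw within 0.5 rad), z up
- pocket_left (a point): centre of the floor of the left-hand pocket, 6 mm above the counter, 50 mm along tray y from the tray's origin; axes as the tray's
- pocket_right (a point): centre of the floor of the right-hand pocket, 6 mm above the counter, 50 mm along tray -y from the tray's origin; axes as the tray's
- shaker: pale steel flour shaker, upright, 67 mm across, 120 mm tall; origin at the centre of its underside, z up; loose, to be left alone
- jar: glass honey jar with a green lid, upright, 62 mm across, 85 mm tall; origin at the centre of its underside, z up; loose, to be left alone
- bell: yellow dome-shaped counter bell, 68 mm across, 56 mm tall, beyond the tray and in front of a clear glass guard 0.57 m high that crosses the counter at x = 0.87 m; origin at the centre of its underside, z up; loose, to be left alone
Not all that is in view belongs to the job. Leave any red look-alike of the tin_side alone. Leave any purple look-alike of the tin_up alone.

How it is judged:
By the outcome, as a careful person would: the job done as asked, in the order asked, and still so for the second after the job is handed in, with the robot touching nothing.
It also fails if it takes over 72 s, if anything falls off the work surface, if the arm or the gripper's body presses on something with over 40 N, if the wrist force passes 120 N, or if a joint passes its speed limit or range.

## Working session

There is one attempt and no reset: what is moved stays moved. The work goes in short steps, Python scripts to look and compute and a tool call to move; the robot and the scene stay as the last step left them, time stands still between calls to the robot, and variables do not carry over. Pictures are saved under pics/ and viewed, at most 10 in all, crops included, and the job is handed in when it is done.

Besides the shell and the picture viewer there is one more tool, called after "Call:" by a JSON object that holds its "api" and its "payload". arm_command: Moves the arm, as the interface text tells. Its arguments: {"type":"object","properties":{"deltas":{"type":"array"}},"required":["deltas"]}

```bash
mkdir -p pics; ls; cat > h.py <<'E'
import numpy as np, cv2
from cell import *
def grab(n,f):
    P=camera_params(n); im,d=get_image(n)
    cv2.imwrite(f'pics/{f}.png',im[:,:,::-1]); np.savez(f'pics/{f}.npz',im=im,d=d,K=P['camera_matrix'],T=P['extrinsics'])
def load(f):
    z=np.load(f'pics/{f}.npz'); return z['im'],z['d'],z['K'],z['T']
def cloud(f):
    im,d,K,T=load(f); v,u=np.mgrid[:480,:640]
    p=np.stack([(u-K[0,2])/K[0,0]*d,(v-K[1,2])/K[1,1]*d,d],-1)@T[:3,:3].T+T[:3,3]
    p[d==0]=np.nan; return p
E
python3 - <<'E'
from h import *
grab('top','t0'); grab('scene','s0')
for f in('t0','s0'): print(np.round(load(f)[3],2).tolist(),load(f)[2][0])
print(read_state())
E
```

```text
pics
[[-0.02, -0.99, 0.15, 303.87], [-1.0, 0.03, 0.01, -60.62], [-0.02, -0.15, -0.99, 1664.63], [0.0, 0.0, 0.0, 1.0]] [559.81361604   0.         334.30334541]
[[0.5, -0.37, 0.78, -398.9], [-0.86, -0.2, 0.46, -621.75], [-0.02, -0.91, -0.42, 582.94], [0.0, 0.0, 0.0, 1.0]] [462.45405821   0.         326.69352347]
{'clock': 0.1, 'qpos': array([-1.2218191 ,  0.6292345 ,  0.03843918,  1.51824399, -0.02699146,
        0.99631469, -0.02001309]), 'qd': array([ 0.00033188, -0.00225762,  0.0011598 , -0.0025789 , -0.00036988,
        0.00104268, -0.00135089]), 'tau': array([ 3.11401105e-03, -5.64527607e+01,  1.23018421e+00, -1.93972796e+01,
        1.11648950e-02,  5.40347464e-03, -3.12052600e-05]), 'eef_pos': array([261.68994236, 594.39335257, 230.50103192]), 'tool_rot': array([-3.13990999e+00,  1.93898533e-05,  2.72681206e+00]), 'force': array([-0.28062577, -0.42819875, -1.08971549]), 'torque': array([ 0.0093366 , -0.02087792, -0.0370296 ]), 'gripper_force': 0.0, 'width': 85.68956534250603}
```

View pics/t0.png

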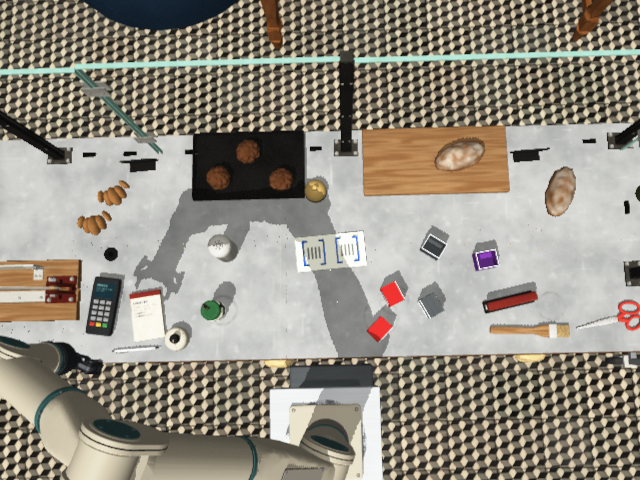

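View pics/s0.png

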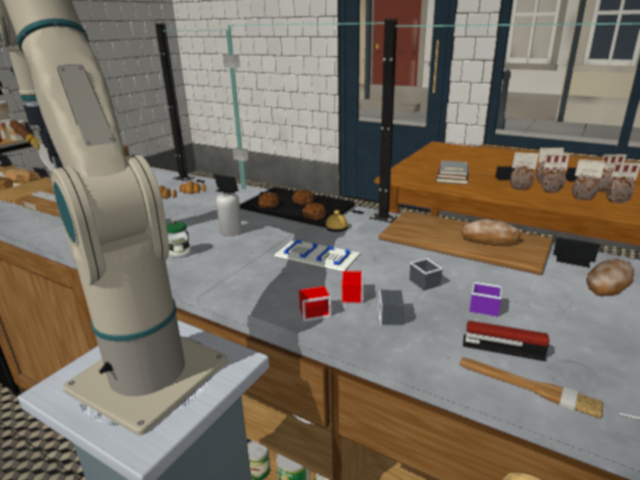

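Top view: tray about (331,252), tin_up (434,246), tin_side (431,304), red look-alikes (392,293) and (379,327), purple (485,259), shaker (220,245), jar (212,310), bell (316,190). The scene view shows the same layout. I'll enlarge it and get numbers.

```bash
python3 - <<'E'
from h import *
a=load('t0')[0][225:350,290:455]; b=load('s0')[0][235:335,265:455]
a=cv2.resize(a,(660,500),interpolation=cv2.INTER_CUBIC)
b=cv2.resize(b,(760,400),interpolation=cv2.INTER_CUBIC)
cv2.imwrite('pics/c0.png',a[:,:,::-1]); cv2.imwrite('pics/c1.png',b[:,:,::-1])
im=load('t0')[0]; p=cloud('t0')
print('counter z', np.nanmedian(p[270:300,300:360,2]))
def rep(n,m,p):
    q=p[m]; q=q[~np.isnan(q[:,0])]
    r=cv2.minAreaRect(q[:,:2].astype(np.float32)); print(n,len(q),r, 'z',np.percentile(q[:,2],[5,50,95]).round(1))
for f in('t0','s0'):
    im=load(f)[0].astype(int); p=cloud(f)
    X,Y,Z=p[...,0],p[...,1],p[...,2]
    for n,x0,x1,y0,y1 in(('up',450,600,-290,-170),('side',290,440,-290,-180)):
        m=(X>x0)&(X<x1)&(Y>y0)&(Y<y1)&(Z>15)&(Z<70); 
        m&=~(im[...,0]>im[...,1]+60)
        rep(f+n,m,p)
        m&=Z>np.nanpercentile(Z[m],95)-10; rep(f+n+'top',m,p)
    bl=(im[...,2]>im[...,0]+60)&(im[...,2]>im[...,1]+30)&(X>400)&(X<620)&(Y>-150)&(Y<130)
    rep(f+'kerb',bl,p)
    for s in(0,1):
        mm=bl&((Y>-57+0)==bool(s)); rep(f'kerb{s}',mm,p)
E
```

```text
counter z -0.6680770254787376
t0up 1 ((450.8484191894531, -213.1020050048828), (0.0, 0.0), 0.0) z [51.4 51.4 51.4]
t0uptop 1 ((450.8484191894531, -213.1020050048828), (0.0, 0.0), 0.0) z [51.4 51.4 51.4]
t0side 52 ((377.5374450683594, -211.739501953125), (89.17696380615234, 145.572509765625), 37.86280059814453) z [24.2 49.7 57.6]
t0sidetop 41 ((358.2048034667969, -239.78427124023438), (81.84013366699219, 146.5800323486328), 75.3355484008789) z [48.1 50.8 57.6]
t0kerb 137 ((546.7734375, -26.6302490234375), (74.99981689453125, 166.37799072265625), 4.501932621002197) z [ 6.2 14.7 20.1]
kerb0 43 ((543.737548828125, -97.02975463867188), (44.262672424316406, 88.28343963623047), 65.60779571533203) z [ 4.  13.7 19.8]
kerb1 94 ((545.0963134765625, -0.49700164794921875), (75.07593536376953, 113.7283706665039), 4.082357406616211) z [ 8.8 15.6 20.2]
s0up 1 ((450.371826171875, -210.84056091308594), (0.0, 0.0), 0.0) z [51.7 51.7 51.7]
s0uptop 1 ((450.371826171875, -210.84056091308594), (0.0, 0.0), 0.0) z [51.7 51.7 51.7]
s0side 121 ((368.3695983886719, -235.06874084472656), (108.26130676269531, 142.08724975585938), 89.96198272705078) z [16.5 43.2 52.5]
s0sidetop 61 ((368.3828430175781, -235.08001708984375), (108.24884796142578, 142.08631896972656), 89.97657012939453) z [44.4 50.6 53. ]
s0kerb 208 ((546.5621337890625, -26.912612915039062), (80.8976058959961, 166.19993591308594), 3.87658953666687) z [ 9.1 13.2 17.6]
kerb0 70 ((541.7784423828125, -95.56605529785156), (46.769866943359375, 89.03448486328125), 66.35960388183594) z [ 8.6 14.7 17.7]
kerb1 138 ((544.8050537109375, -1.1479949951171875), (78.1609115600586, 114.8254623413086), 5.446173191070557) z [ 9.3 12.8 17.1]
```

View pics/c0.png

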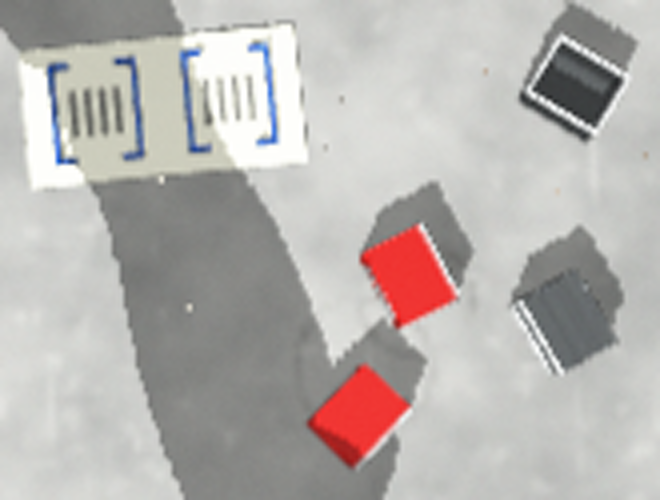

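View pics/c1.png

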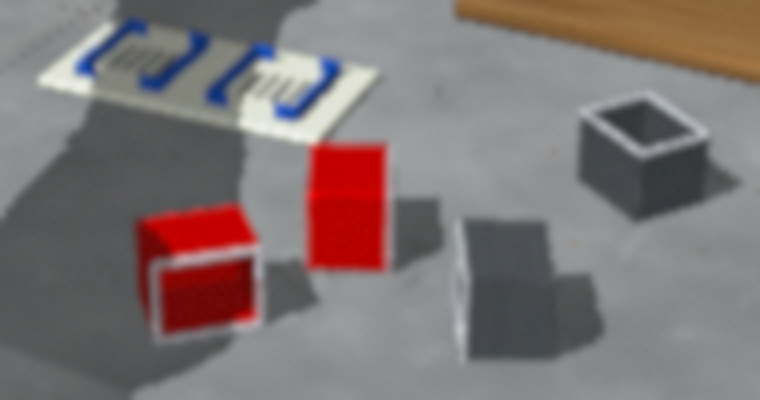

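The crops show tin_up mouth up, with its rim corners at crop (563,36), (628,72), (596,135), (528,97). tin_side lies with its bright rim to the left (crop edge (514,303)-(562,373)), so its mouth faces +y and slightly -x. The kerbs are brackets open along tray x.

```bash
python3 - <<'E'
from h import *
def ray(f,u,v):
    _,_,K,T=load(f); d=T[:3,:3]@np.linalg.inv(K)@[u,v,1]; return T[:3,3],d
def onz(f,u,v,z):
    o,d=ray(f,u,v); return o+d*(z-o[2])/d[2]
T=lambda c:(290+c[0]/4-.375,225+c[1]/4-.375); S=lambda c:(265+c[0]/4-.375,235+c[1]/4-.375)
up=[(563,36),(628,72),(596,135),(528,97)]; us=[(648,92),(708,131),(645,157),(582,110)]
for a,b in zip(up,us):
    o1,d1=ray('t0',*T(a)); o2,d2=ray('s0',*S(b))
    s=np.linalg.lstsq(np.c_[d1,-d2],o2-o1,rcond=None)[0]; print('tri',(o1+s[0]*d1).round(1),(o2+s[1]*d2).round(1))
def rect(n,cs,z):
    q=np.array([onz('t0',*T(c),z)[:2] for c in cs]); print(n,q.round(0).tolist(),q.mean(0).round(1))
    e=np.diff(np.r_[q,q[:1]],axis=0); print('  len',np.hypot(*e.T).round(0),'ang',np.degrees(np.arctan2(e[:,1],e[:,0])).round(0))
rect('up',up,48)
rect('side',[(514,303),(577,268),(618,340),(562,374)],50)
rect('tray',[(20,50),(293,24),(308,162),(33,188)],6)
rect('redA',[(362,260),(420,226),(458,297),(400,327)],50)
E
```

```text
tri [ 584.2 -321.7   49.9] [ 583.7 -320.7   49.6]
tri [ 556.6 -367.9   48.4] [ 556.2 -367.    48.1]
tri [ 511.2 -342.6   46.4] [ 511.8 -344.1   46.7]
tri [ 539.6 -294.    51.1] [ 540.  -294.8   51.3]
up [[585.0, -322.0], [557.0, -368.0], [511.0, -342.0], [540.0, -294.0]] [ 548.1 -331.7]
  len [54. 52. 56. 52.] ang [-121.  151.   59.  -32.]
side [[391.0, -277.0], [415.0, -323.0], [363.0, -350.0], [340.0, -309.0]] [ 377.  -314.9]
  len [52. 59. 47. 60.] ang [ -63. -153.  119.   32.]
tray [[592.0, 79.0], [606.0, -127.0], [501.0, -135.0], [487.0, 71.0]] [546.6 -28. ]
  len [206. 105. 206. 105.] ang [ -86. -176.   94.    5.]
redA [[424.0, -169.0], [448.0, -212.0], [396.0, -237.0], [376.0, -195.0]] [ 410.9 -203.4]
  len [49. 58. 47. 55.] ang [ -61. -154.  116.   28.]
```

Call:
{"api": "arm_command", "payload": {"deltas": [{"dx": 0.2, "dy": -0.395, "dz": 0.12, "yaw": -37.2, "jaw": 1}, {"dx": 0.2, "dy": -0.395, "dz": 0.12, "yaw": -37.2, "jaw": 1}, {"dx": 0.2, "dy": -0.395, "dz": 0.12, "yaw": -37.2, "jaw": 1}, {"dx": 0.2, "dy": -0.395, "dz": 0.12, "yaw": -37.2, "jaw": 1}, {"dx": 0.2, "dy": -0.395, "dz": 0.12, "yaw": -37.2, "jaw": 1}, {"dx": 0.2, "dy": -0.395, "dz": 0.12, "yaw": -37.2, "jaw": 1}, {"dx": 0.2, "dy": -0.395, "dz": 0.12, "yaw": -37.2, "jaw": 1}, {"dx": 0.2, "dy": -0.395, "dz": 0.12, "yaw": -37.2, "jaw": 1}, {"dx": 0.2, "dy": -0.395, "dz": 0.12, "yaw": -37.2, "jaw": 1}, {"dx": 0.168, "dy": -0.925, "dz": 0.12, "yaw": -37.2, "jaw": 1}, {"dx": 0.168, "dy": -0.925, "dz": 0.12, "yaw": -37.2, "jaw": 1}, {"dx": 0.168, "dy": -0.925, "dz": 0.12, "yaw": -37.2, "jaw": 1}, {"dx": 0.168, "dy": -0.925, "dz": 0.12, "yaw": -37.2, "jaw": 1}, {"dx": 0.168, "dy": -0.925, "dz": 0.12, "yaw": -37.2, "jaw": 1}, {"dx": 0.168, "dy": -0.925, "dz": 0.12, "yaw": -37.2, "jaw": 1}, {"dx": 0.168, "dy": -0.925, "dz": 0.12, "yaw": -37.2, "jaw": 1}, {"dx": 0.168, "dy": -0.925, "dz": 0.12, "yaw": -37.2, "jaw": 1}, {"dx": 0.168, "dy": -0.925, "dz": 0.12, "yaw": -37.2, "jaw": 1}, {"dx": 0.168, "dy": -0.925, "dz": 0.12, "yaw": -37.2, "jaw": 1}, {"dx": 0.168, "dy": -0.925, "dz": 0.12, "yaw": -37.2, "jaw": 1}]}}

```text
clock: 2.1
eef_pos: [428.8, -333.2, 351.1]
tool_rot: [-3.141, 0.0, 2.075]
force: [-0.2, -0.1, 0.7]
width: 85.6
gripper_force: 0.0
```

```bash
python3 - <<'E'
from h import *
s=read_state(); print(s['clock'],s['eef_pos'],np.degrees(s['tool_rot']),s['qpos'])
grab('wrist','w1'); print(load('w1')[3].round(2).tolist())
E
```

```text
2.1 [ 428.80531305 -333.15982824  351.11252476] [-1.79947627e+02  2.34827273e-02  1.18905355e+02] [ 0.23711789  0.39400439  0.54417221  1.6548092  -0.21801633  1.1538841
  1.34059728]
[[0.87, 0.46, 0.15, 390.0], [0.48, -0.83, -0.28, -261.16], [-0.0, 0.32, -0.95, 492.75], [0.0, 0.0, 0.0, 1.0]]
```

View pics/w1.png

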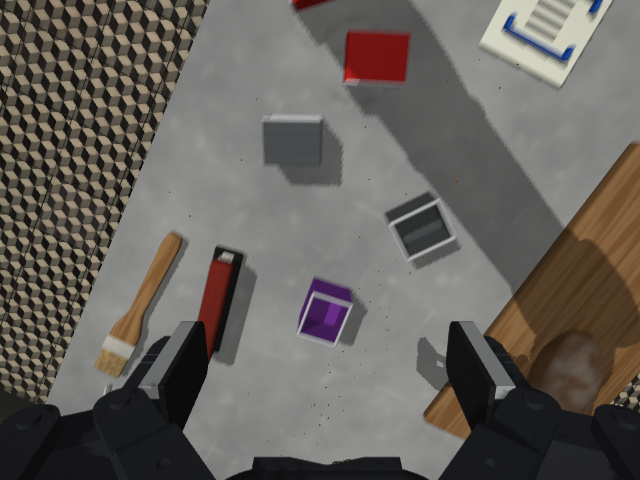

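Wrist view: tin_side's top face spans (263,117)-(322,166) and lies almost square with the image. tin_up's rim corners are (387,226), (437,198), (458,235), (409,265), with the long side along the first two.

```bash
python3 - <<'E'
from h import *
_,_,K,T=load('w1')
def onz(u,v,z):
    d=T[:3,:3]@np.linalg.inv(K)@[u,v,1]; o=T[:3,3]; return (o+d*(z-o[2])/d[2])[:2]
def rect(n,cs,z):
    q=np.array([onz(*c,z) for c in cs]); print(n,q.round(0).tolist(),q.mean(0).round(1))
    e=np.diff(np.r_[q,q[:1]],axis=0); print('  len',np.hypot(*e.T).round(0),'ang',np.degrees(np.arctan2(e[:,1],e[:,0])).round(1))
rect('up',[(387,226),(437,198),(458,235),(409,265)],48)
rect('side',[(263,117),(322,116),(322,165),(263,166)],50)
rect('redA',[(346,31),(410,33),(407,80),(345,81)],50)
rect('tray corner',[(479,44),(560,87),(503,14),(571,60)],6)
E
```

```text
up [[513.0, -346.0], [544.0, -293.0], [588.0, -317.0], [560.0, -374.0]] [ 551.3 -332.7]
  len [61. 50. 63. 54.] ang [  60.   -28.4 -116.5  149.4]
side [[343.0, -309.0], [394.0, -279.0], [418.0, -322.0], [365.0, -353.0]] [ 380.  -315.7]
  len [60. 49. 62. 49.] ang [  29.9  -61.2 -150.1  116.2]
redA [[377.0, -200.0], [431.0, -172.0], [451.0, -208.0], [398.0, -239.0]] [ 414.5 -204.7]
  len [61. 42. 61. 45.] ang [  27.3  -61.4 -150.2  118.5]
tray corner [[505.0, -136.0], [607.0, -129.0], [510.0, -101.0], [600.0, -102.0]] [ 555.4 -116.9]
  len [102. 101.  90. 101.] ang [   4.3  164.2   -0.2 -159.9]
```

Call:
{"api": "arm_command", "payload": {"deltas": [{"dx": -0.051, "dy": 0.015, "dz": -0.05, "yaw": 0.5, "jaw": 1}, {"dx": -0.051, "dy": 0.015, "dz": -0.1, "yaw": 0.5, "jaw": 1}, {"dx": -0.051, "dy": 0.015, "dz": -0.15, "yaw": 0.5, "jaw": 1}, {"dx": -0.051, "dy": 0.015, "dz": -0.2, "yaw": 0.5, "jaw": 1}, {"dx": -0.051, "dy": 0.015, "dz": -0.24, "yaw": 0.5, "jaw": 1}, {"dx": -0.051, "dy": 0.015, "dz": -0.26, "yaw": 0.5, "jaw": 1}, {"dx": -0.051, "dy": 0.015, "dz": -0.28, "yaw": 0.5, "jaw": 1}, {"dx": -0.051, "dy": 0.015, "dz": -0.3, "yaw": 0.5, "jaw": 1}, {"dx": -0.051, "dy": 0.015, "dz": -0.32, "yaw": 0.5, "jaw": 1}, {"dx": -0.051, "dy": 0.015, "dz": -0.337, "yaw": 0.5, "jaw": 1}, {"dx": -0.051, "dy": 0.015, "dz": -0.337, "yaw": 0.5, "jaw": 1}, {"dx": -0.051, "dy": 0.015, "dz": -0.337, "yaw": 0.5, "jaw": 1}]}}

```text
clock: 3.35
eef_pos: [378.8, -314.9, 14.3]
tool_rot: [-3.141, -0.001, 2.086]
force: [0.0, -0.8, 0.9]
width: 85.7
gripper_force: 0.0
```

Close, lift, and take a wrist look.

Call:
{"api": "arm_command", "payload": {"deltas": [{"jaw": 0.4}, {"jaw": 0.4}, {"jaw": 0.4}, {"jaw": 0.4}, {"jaw": 0.4}, {"jaw": 0.4}, {"jaw": 0.4}, {"dz": 0.03, "jaw": 0.4}, {"dz": 0.07, "jaw": 0.4}, {"dz": 0.1, "jaw": 0.4}, {"dz": 0.1, "jaw": 0.4}]}}

```text
invalid input at $.deltas[0]: expected keys dx, dy, dz, yaw, jaw
```

```bash
python3 - <<'E'
from h import *
s=read_state(); print(s['clock'],s['eef_pos'],s['width'],s['gripper_force'])
grab('wrist','w2')
E
```

```text
3.35 [ 378.769915   -314.88664879   14.32495753] 85.67512436234138 0.0
```

View pics/w2.png

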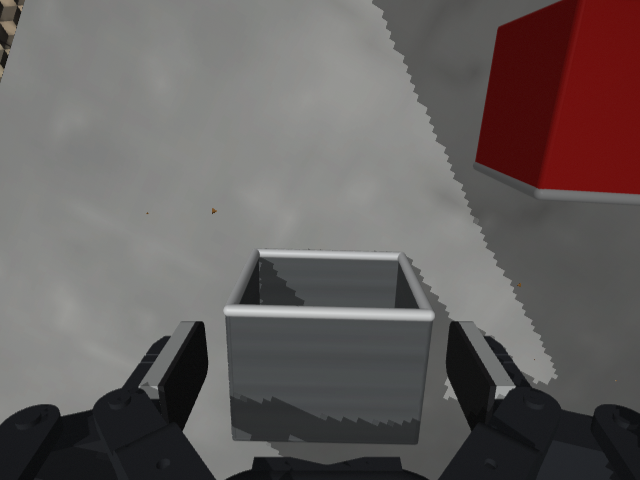

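The call was refused because every row needs all its keys. The picture (before the grasp) shows tin_side centred between the pads, with its mouth toward the top of the image.

Call:
{"api": "arm_command", "payload": {"deltas": [{"dx": 0, "dy": 0, "dz": 0, "yaw": 0, "jaw": 0.4}, {"dx": 0, "dy": 0, "dz": 0, "yaw": 0, "jaw": 0.4}, {"dx": 0, "dy": 0, "dz": 0, "yaw": 0, "jaw": 0.4}, {"dx": 0, "dy": 0, "dz": 0, "yaw": 0, "jaw": 0.4}, {"dx": 0, "dy": 0, "dz": 0, "yaw": 0, "jaw": 0.4}, {"dx": 0, "dy": 0, "dz": 0, "yaw": 0, "jaw": 0.4}, {"dx": 0, "dy": 0, "dz": 0.03, "yaw": 0, "jaw": 0.4}, {"dx": 0, "dy": 0, "dz": 0.06, "yaw": 0, "jaw": 0.4}, {"dx": 0, "dy": 0, "dz": 0.1, "yaw": 0, "jaw": 0.4}, {"dx": 0, "dy": 0, "dz": 0.1, "yaw": 0, "jaw": 0.4}]}}

```text
clock: 4.4
eef_pos: [381.1, -317.2, 118.6]
tool_rot: [3.138, 0.008, 2.086]
force: [0.8, -0.6, -1.5]
width: 59.5
gripper_force: 65.5
```

Call:
{"api": "arm_command", "payload": {"deltas": [{"dx": 0.178, "dy": 0.15, "dz": 0, "yaw": -25.3, "jaw": 0.4}, {"dx": 0.178, "dy": 0.15, "dz": 0, "yaw": -25.3, "jaw": 0.4}, {"dx": 0.178, "dy": 0.15, "dz": 0, "yaw": -25.3, "jaw": 0.4}, {"dx": 0.178, "dy": 0.15, "dz": 0, "yaw": -25.3, "jaw": 0.4}, {"dx": 0.178, "dy": 0.15, "dz": 0, "yaw": -25.3, "jaw": 0.4}, {"dx": 0.178, "dy": 0.15, "dz": 0, "yaw": -25.3, "jaw": 0.4}, {"dx": 0.178, "dy": 0.15, "dz": -0.04, "yaw": -25.3, "jaw": 0.4}, {"dx": 0.178, "dy": 0.15, "dz": -0.07, "yaw": -25.3, "jaw": 0.4}, {"dx": 0.178, "dy": 0.15, "dz": -0.09, "yaw": -25.3, "jaw": 0.4}, {"dx": 0.178, "dy": 0.15, "dz": -0.097, "yaw": -25.3, "jaw": 0.4}, {"dx": 0.178, "dy": 0.15, "dz": -0.097, "yaw": -25.3, "jaw": 0.4}]}}

```text
clock: 5.5
eef_pos: [555.7, -165.5, 17.0]
tool_rot: [-3.14, -0.001, 1.644]
force: [0.2, -0.4, -0.7]
width: 59.1
gripper_force: 65.4
```

```bash
python3 - <<'E'
from h import *
s=read_state(); print(s['clock'],s['eef_pos'],s['width'],s['gripper_force'],s['force'])
grab('wrist','w3')
E
```

```text
5.5 [ 555.70587062 -165.54681557   17.04576179] 59.06903345416338 65.35482287406921 [ 0.21682213 -0.37988387 -0.67379899]
```

View pics/w3.png

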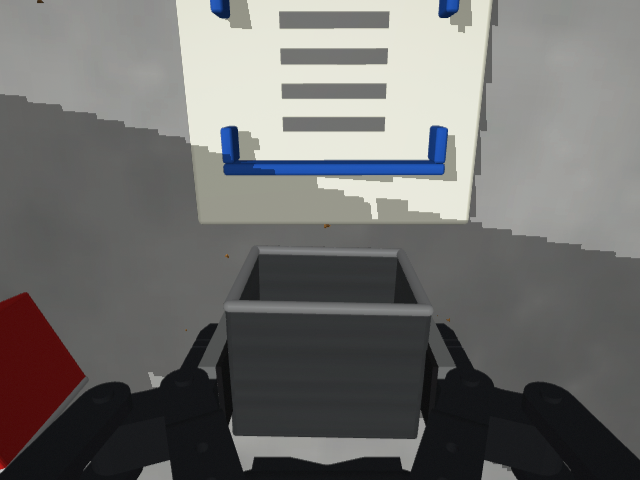

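Call:
{"api": "arm_command", "payload": {"deltas": [{"dx": 0, "dy": 0.005, "dz": -0.001, "yaw": 0, "jaw": 0.4}, {"dx": -0.001, "dy": 0.01, "dz": -0.001, "yaw": 0, "jaw": 0.4}, {"dx": -0.001, "dy": 0.014, "dz": 0, "yaw": 0, "jaw": 0.4}, {"dx": -0.001, "dy": 0.018, "dz": 0.002, "yaw": 0, "jaw": 0.4}, {"dx": -0.002, "dy": 0.022, "dz": 0.003, "yaw": 0, "jaw": 0.4}, {"dx": -0.002, "dy": 0.026, "dz": 0.004, "yaw": 0, "jaw": 0.4}]}}

```text
clock: 6.15
eef_pos: [556.4, -148.6, 22.9]
tool_rot: [3.137, 0.016, 1.641]
force: [-0.4, -16.5, -2.0]
width: 59.0
gripper_force: 66.6
```

```bash
python3 - <<'E'
from h import *
s=read_state(); print(s['clock'],s['eef_pos'],s['width'],s['gripper_force'],s['force'])
grab('wrist','w4')
E
```

```text
6.15 [ 556.35857405 -148.63603919   22.89235642] 58.96952153433817 66.64921045303345 [ -0.40437109 -16.54297588  -1.96602451]
```

View pics/w4.png

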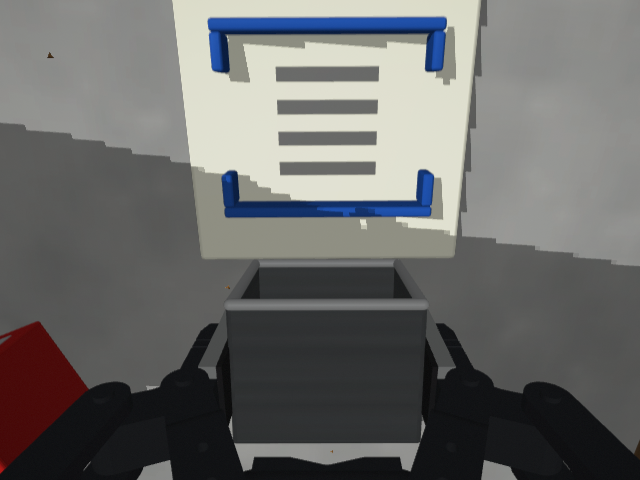

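The tin has barely tilted. It is against the tray edge, pushing with 16 N, and the arm is yielding. I'll press on a little lower.

Call:
{"api": "arm_command", "payload": {"deltas": [{"dx": 0, "dy": 0, "dz": -0.006, "yaw": 0, "jaw": 0.4}, {"dx": 0, "dy": 0.005, "dz": -0.006, "yaw": 0, "jaw": 0.4}, {"dx": 0, "dy": 0.01, "dz": -0.005, "yaw": 0, "jaw": 0.4}, {"dx": 0, "dy": 0.015, "dz": -0.004, "yaw": 0, "jaw": 0.4}]}}

```text
clock: 6.6
eef_pos: [556.6, -137.9, 20.8]
tool_rot: [3.134, 0.021, 1.638]
force: [-2.4, -17.1, 8.0]
width: 59.4
gripper_force: 68.7
```

```bash
cat >> h.py <<'E'
def tilt(f):
    # tin points between the pads: print world cloud profile
    p=cloud(f); s=read_state(); c=s['eef_pos']; a=s['tool_rot'][2]
    t=np.array([np.cos(a),np.sin(a)]); n=np.array([t[1],-t[0]])
    q=p.reshape(-1,3); q=q[~np.isnan(q[:,0])]; r=q[:,:2]-c[:2]
    u,w=r@t,r@n
    m=(abs(w)<20)&(abs(u)<75)&(q[:,2]<100)&(q[:,2]>-5)
    for b in range(-72,75,6):
        k=m&(abs(u-b)<3)
        if k.sum()>5: print(b,np.percentile(q[k,2],[3,25,50,75,97]).round(0),k.sum())
E
python3 - <<'E'
from h import *
s=read_state(); print(s['clock'],s['eef_pos'],s['width'],s['gripper_force'],s['force'],s['tool_rot'])
grab('wrist','w5'); tilt('w5')
E
```

```text
6.6 [ 556.6086197  -137.88403169   20.76423627] 59.38200211297739 68.66905331611633 [ -2.4263101  -17.11921525   7.95785707] [3.13443992 0.02094896 1.63775466]
-24 [60. 61. 61. 61. 62.] 770
-18 [58. 59. 60. 61. 62.] 2665
-12 [56. 57. 58. 59. 60.] 2649
-6 [54. 55. 56. 56. 58.] 2655
0 [ 2. 52. 53. 54. 55.] 3337
6 [ 2.  5. 51. 52. 54.] 3738
12 [ 4. 49. 51. 95. 99.] 7220
18 [ 4.  6. 47. 48. 99.] 4567
24 [ 4.  5. 45. 47. 48.] 1759
30 [ 5.  8. 14. 15. 16.] 2158
36 [4. 5. 5. 6. 6.] 1530
42 [4. 5. 5. 6. 6.] 1584
48 [4. 5. 5. 6. 6.] 1667
54 [4. 5. 5. 6. 6.] 1703
60 [4. 5. 5. 5. 6.] 1806
66 [4. 5. 5. 6. 6.] 1869
72 [4. 5. 5. 6. 6.] 1930
```

Tilted 17° at about 17 N, so it works. Continuing.

Call:
{"api": "arm_command", "payload": {"deltas": [{"dx": 0, "dy": 0.005, "dz": 0.001, "yaw": 0, "jaw": 0.4}, {"dx": 0, "dy": 0.01, "dz": 0.003, "yaw": 0, "jaw": 0.4}, {"dx": -0.001, "dy": 0.015, "dz": 0.003, "yaw": 0, "jaw": 0.4}, {"dx": -0.001, "dy": 0.02, "dz": 0.003, "yaw": 0, "jaw": 0.4}, {"dx": -0.001, "dy": 0.025, "dz": 0.002, "yaw": 0, "jaw": 0.4}, {"dx": -0.001, "dy": 0.028, "dz": 0.001, "yaw": 0, "jaw": 0.4}]}}

```text
clock: 7.25
eef_pos: [555.0, -106.5, 19.7]
tool_rot: [3.137, 0.017, 1.639]
force: [-1.0, -17.1, -2.3]
width: 59.2
gripper_force: 65.8
```

```bash
python3 - <<'E'
from h import *
s=read_state(); print(s['clock'],s['eef_pos'],s['width'],s['gripper_force'],s['force'],s['tool_rot'])
grab('wrist','w6'); tilt('w6')
E
```

```text
7.25 [ 554.99829734 -106.52463242   19.70092034] 59.15701325268586 65.8223032951355 [ -1.02322466 -17.09747337  -2.33581329] [3.13696913 0.01660865 1.63935083]
-18 [66. 67. 68. 69. 69.] 119
-12 [61. 63. 65. 67. 68.] 4547
-6 [54. 56. 58. 60. 62.] 4462
0 [ 5. 46. 49. 52. 54.] 5188
6 [ 4.  6. 42. 45. 47.] 4849
12 [ 5. 36. 40. 94. 98.] 6957
18 [  4.   5.   6.  96. 100.] 2161
24 [4. 5. 5. 6. 6.] 1425
30 [4. 5. 5. 5. 6.] 1500
36 [4. 5. 5. 6. 6.] 1544
42 [4. 5. 5. 5. 6.] 1583
48 [4. 5. 5. 6. 6.] 1672
54 [4. 5. 5. 5. 6.] 1720
60 [ 4. 14. 15. 15. 16.] 1442
66 [ 4.  5.  5.  6. 15.] 2298
72 [4. 5. 5. 6. 6.] 1971
```

52° now. A bit more push, then lift clear.

Call:
{"api": "arm_command", "payload": {"deltas": [{"dx": 0, "dy": 0.005, "dz": 0, "yaw": 0, "jaw": 0.4}, {"dx": -0.001, "dy": 0.01, "dz": -0.001, "yaw": 0, "jaw": 0.4}, {"dx": -0.001, "dy": 0.014, "dz": -0.001, "yaw": 0, "jaw": 0.4}, {"dx": -0.001, "dy": 0.014, "dz": 0.02, "yaw": 0, "jaw": 0.4}, {"dx": -0.001, "dy": 0.014, "dz": 0.06, "yaw": 0, "jaw": 0.4}, {"dx": -0.001, "dy": 0.014, "dz": 0.06, "yaw": 0, "jaw": 0.4}]}}

```text
clock: 7.9
eef_pos: [555.8, -82.6, 82.4]
tool_rot: [3.134, 0.002, 1.645]
force: [0.6, -0.8, -1.0]
width: 59.1
gripper_force: 70.0
```

```bash
python3 - <<'E'
from h import *
s=read_state(); print(s['clock'],s['eef_pos'],s['width'],s['gripper_force'],s['force'],s['tool_rot'])
grab('wrist','w7'); tilt('w7')
E
```

```text
7.9 [555.78701758 -82.59190342  82.3992415 ] 59.080327025254 69.98996257781982 [ 0.64450041 -0.78631248 -1.01854133] [3.13417931e+00 1.90230991e-03 1.64499031e+00]
-42 [4. 4. 5. 5. 6.] 215
-36 [4. 5. 5. 5. 6.] 623
-30 [4. 5. 5. 6. 6.] 195
-24 [ 4.  7. 12. 15. 16.] 1140
-18 [4. 5. 5. 5. 6.] 671
-12 [4. 5. 5. 6. 6.] 681
-6 [4. 5. 5. 6. 6.] 730
0 [4. 5. 5. 6. 6.] 717
6 [  4.   5.  97.  99. 100.] 2226
12 [ 4.  5.  6. 96. 98.] 1125
18 [4. 5. 5. 5. 6.] 779
24 [4. 5. 5. 6. 6.] 810
30 [4. 5. 5. 6. 6.] 832
36 [ 5. 14. 15. 15. 16.] 573
42 [ 4.  5.  5.  7. 15.] 1158
48 [4. 5. 5. 6. 6.] 888
54 [4. 5. 5. 6. 6.] 931
60 [4. 5. 5. 6. 6.] 938
66 [4. 5. 5. 6. 6.] 945
72 [ 4.  5.  5. 14. 16.] 966
```

Call:
{"api": "arm_command", "payload": {"deltas": [{"dx": 0.003, "dy": -0.05, "dz": 0, "yaw": 0, "jaw": 0.4}, {"dx": 0.006, "dy": -0.1, "dz": 0, "yaw": 0, "jaw": 0.4}, {"dx": 0.008, "dy": -0.125, "dz": -0.02, "yaw": 0, "jaw": 0.4}, {"dx": 0.008, "dy": -0.125, "dz": -0.04, "yaw": 0, "jaw": 0.4}, {"dx": 0.008, "dy": -0.125, "dz": -0.052, "yaw": 0, "jaw": 0.4}, {"dx": 0.008, "dy": -0.12, "dz": -0.057, "yaw": 0, "jaw": 0.4}, {"dx": 0.008, "dy": -0.115, "dz": -0.062, "yaw": 0, "jaw": 0.4}, {"dx": 0.008, "dy": -0.11, "dz": -0.066, "yaw": 0, "jaw": 0.4}]}}

```text
clock: 8.75
eef_pos: [561.4, -191.6, 12.8]
tool_rot: [3.141, 0.001, 1.646]
force: [-7.0, -2.7, 26.1]
width: 59.1
gripper_force: 72.8
```

```bash
sed -i "s/q\[:,2\]<100/q[:,2]<c[2]+66/" h.py; python3 - <<'E'
from h import *
s=read_state(); print(s['clock'],s['eef_pos'],s['width'],s['gripper_force'],s['force'],s['tool_rot'])
grab('wrist','w8'); tilt('w8')
E
```

```text
8.75 [ 561.3528253 -191.5783032   12.7633603] 59.09831833780572 72.79478430747986 [-7.0043469  -2.70693836 26.12744099] [3.14085499e+00 1.41038260e-03 1.64631178e+00]
-12 [55. 58. 60. 61. 63.] 3940
-6 [-2. 49. 52. 54. 57.] 5467
0 [-2. 37. 41. 44. 47.] 5636
6 [-2. -0. 31. 34. 38.] 5047
12 [-3. -2. -1. 27. 28.] 2243
18 [-3. -2. -2. -1. -0.] 1378
24 [-3. -2. -2. -1. -1.] 1429
30 [-3. -2. -2. -1. -1.] 1461
36 [-3. -2. -2. -1. -0.] 1554
42 [-3. -2. -2. -1. -1.] 1573
48 [-3. -2. -2. -1. -0.] 1642
54 [-3. -2. -2. -1. -0.] 1712
60 [-3. -2. -2. -1.  3.] 1599
66 [4. 5. 5. 5. 6.] 1914
72 [4. 5. 5. 6. 6.] 2060
```

Call:
{"api": "arm_command", "payload": {"deltas": [{"dx": 0, "dy": 0.006, "dz": -0.003, "yaw": 0, "jaw": 0.4}, {"dx": 0, "dy": 0.012, "dz": -0.006, "yaw": 0, "jaw": 0.4}, {"dx": 0, "dy": 0.018, "dz": -0.009, "yaw": 0, "jaw": 0.4}, {"dx": 0, "dy": 0.022, "dz": -0.012, "yaw": 0, "jaw": 0.4}]}}

```text
clock: 9.2
eef_pos: [563.2, -179.6, 5.1]
tool_rot: [3.134, 0.016, 1.641]
force: [-7.4, -12.5, 33.4]
width: 58.8
gripper_force: 69.7
```

```bash
python3 - <<'E'
from h import *
s=read_state(); print(s['clock'],s['eef_pos'],s['width'],s['gripper_force'],s['force'],s['tool_rot'])
grab('wrist','w9'); tilt('w9')
E
```

```text
9.2 [ 563.21606643 -179.59595322    5.12527115] 58.81165572885814 69.66293334960938 [ -7.41584894 -12.50577568  33.3699989 ] [3.13378578 0.01635078 1.64081407]
-12 [53. 55. 56. 57. 59.] 1460
-6 [-2. 43. 48. 52. 56.] 8090
0 [-2. 26. 31. 36. 40.] 7023
6 [-2. -1. 19. 22. 25.] 3711
12 [-3. -2. -2. -1. -1.] 1442
18 [-3. -2. -2. -1. -0.] 1490
24 [-3. -2. -2. -1. -0.] 1551
30 [-3. -2. -2. -1. -1.] 1611
36 [-3. -2. -2. -1. -0.] 1674
42 [-3. -2. -2. -1. -0.] 1749
48 [-3. -2. -2. -1.  3.] 1399
54 [4. 5. 5. 5. 6.] 1979
60 [4. 5. 5. 6. 6.] 2155
66 [4. 5. 5. 6. 6.] 2218
72 [ 4.  6. 15. 15. 16.] 2168
```

70° now. Open and let it fall flat onto its mouth, then rise and look.

Call:
{"api": "arm_command", "payload": {"deltas": [{"dx": 0, "dy": 0, "dz": 0.006, "yaw": 0, "jaw": 1}, {"dx": 0, "dy": 0, "dz": 0.008, "yaw": 0, "jaw": 1}, {"dx": 0, "dy": 0, "dz": 0.008, "yaw": 0, "jaw": 1}, {"dx": 0, "dy": 0, "dz": 0.008, "yaw": 0, "jaw": 1}, {"dx": 0, "dy": 0, "dz": 0.05, "yaw": 0, "jaw": 1}, {"dx": 0, "dy": 0, "dz": 0.1, "yaw": 0, "jaw": 1}, {"dx": 0, "dy": -0.03, "dz": 0.12, "yaw": 0, "jaw": 1}, {"dx": 0, "dy": -0.03, "dz": 0.12, "yaw": 0, "jaw": 1}, {"dx": 0, "dy": -0.03, "dz": 0.12, "yaw": 0, "jaw": 1}]}}

```text
clock: 10.15
eef_pos: [560.8, -200.2, 120.3]
tool_rot: [3.141, -0.0, 1.644]
force: [0.3, 0.4, -0.2]
width: 85.4
gripper_force: 0.0
```

```bash
python3 - <<'E'
from h import *
s=read_state(); print(s['clock'],s['eef_pos'],s['width'],s['tool_rot'])
grab('wrist','w10'); p=cloud('w10').reshape(-1,3); p=p[~np.isnan(p[:,0])]
m=(p[:,2]>42)&(p[:,2]<75)&(abs(p[:,0]-560)<60)&(p[:,1]>-240)&(p[:,1]<-120)
q=p[m]; print(m.sum(),cv2.minAreaRect(q[:,:2].astype(np.float32)),np.percentile(q[:,2],[3,50,97]))
E
```

```text
10.15 [ 560.79525942 -200.21496547  120.26742765] 85.41589719234999 [ 3.14130865e+00 -3.66402809e-04  1.64365894e+00]
9764 ((565.0457763671875, -192.7200927734375), (60.296783447265625, 50.621620178222656), 3.667330503463745) [45.70240747 47.15481418 48.40060622]
```

View pics/w10.png

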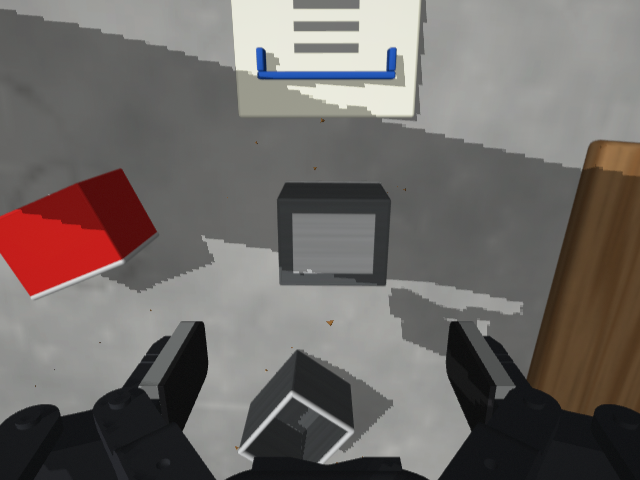

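Wrist view: tin_side stands mouth down with its base panel up, at (335,245) in the picture. Now I'll measure the right-hand pocket more closely from wrist frames already taken.

```bash
python3 - <<'E'
from h import *
for f in('w3','w4','w7','w10'):
    im=load(f)[0].astype(int); p=cloud(f); X,Y,Z=[p[...,i] for i in range(3)]
    m=(im[...,2]>im[...,0]+60)&(im[...,2]>im[...,1]+30)&(Z>11)&(Z<20)&(Y<-25)
    q=p[m]
    r=cv2.minAreaRect(q[:,:2].astype(np.float32)); print(f,m.sum(),r,np.percentile(q[:,2],[5,50,95]).round(1))
    if f=='w4': # long y-side kerbs: line fit
        for lo,hi in((-125,-95),(-60,-30)):
            k=q[(q[:,1]>lo)&(q[:,1]<hi)&(abs(q[:,0]-550)<28)]
            if len(k)>20: print(k[:,1].mean(),k[:,0].mean(),np.degrees(np.polyfit(k[:,0],k[:,1],1)[0]))
E
```

```text
w3 4045 ((552.9645385742188, -81.60331726074219), (75.9301528930664, 53.72093963623047), 4.354260444641113) [12.4 14.8 16. ]
w4 7201 ((552.5075073242188, -75.31794738769531), (76.09701538085938, 65.8062744140625), 4.330099105834961) [12.9 14.9 16.1]
-106.05795616347264 549.9047573870179 4.354317562755306
-44.67714106974339 549.8267717394998 4.174127276326937
w7 2831 ((552.4139404296875, -74.91757202148438), (75.46923065185547, 65.81535339355469), 4.2522172927856445) [12.  14.8 15.9]
w10 1291 ((554.20703125, -100.39665222167969), (75.77925109863281, 15.267807006835938), 4.295168876647949) [13.7 14.9 16.1]
```

Call:
{"api": "arm_command", "payload": {"deltas": [{"dx": 0.004, "dy": 0.0075, "dz": -0.03, "yaw": 0, "jaw": 1}, {"dx": 0.004, "dy": 0.0075, "dz": -0.06, "yaw": 0, "jaw": 1}, {"dx": 0.004, "dy": 0.0075, "dz": -0.09, "yaw": 0, "jaw": 1}, {"dx": 0.004, "dy": 0.0075, "dz": -0.106, "yaw": 0, "jaw": 1}, {"dx": 0.004, "dy": 0.0075, "dz": -0.106, "yaw": 0, "jaw": 1}, {"dx": 0.004, "dy": 0.0075, "dz": -0.106, "yaw": 0, "jaw": 0.4}, {"dx": 0.004, "dy": 0.0075, "dz": -0.106, "yaw": 0, "jaw": 0.4}, {"dx": 0.004, "dy": 0.0075, "dz": -0.106, "yaw": 0, "jaw": 0.4}, {"dx": 0.004, "dy": 0.0075, "dz": -0.106, "yaw": 0, "jaw": 0.4}, {"dx": 0.004, "dy": 0.0075, "dz": -0.106, "yaw": 0, "jaw": 0.4}, {"dx": 0.004, "dy": 0.0075, "dz": -0.106, "yaw": 0, "jaw": 0.4}, {"dx": 0.004, "dy": 0.0075, "dz": -0.066, "yaw": 0, "jaw": 0.4}, {"dx": 0.004, "dy": 0.0075, "dz": -0.046, "yaw": 0, "jaw": 0.4}, {"dx": -0.002, "dy": 0.057, "dz": -0.046, "yaw": 0, "jaw": 0.4}, {"dx": -0.008, "dy": 0.1, "dz": -0.046, "yaw": 0, "jaw": 0.4}, {"dx": -0.009, "dy": 0.125, "dz": -0.046, "yaw": 0, "jaw": 0.4}, {"dx": -0.009, "dy": 0.125, "dz": -0.046, "yaw": 0, "jaw": 0.4}, {"dx": -0.009, "dy": 0.125, "dz": -0.046, "yaw": 0, "jaw": 0.4}]}}

```text
clock: 12.0
eef_pos: [552.1, -74.5, 74.5]
tool_rot: [3.141, 0.0, 1.646]
force: [-0.1, -0.5, -1.3]
width: 58.8
gripper_force: 65.9
```

```bash
python3 - <<'E'
from h import *
s=read_state(); print(s['clock'],s['eef_pos'],s['width'],s['tool_rot'],s['force'])
grab('wrist','w11'); p=cloud('w11').reshape(-1,3); p=p[~np.isnan(p[:,0])]
m=(p[:,2]>102)&(p[:,2]<120)&(p[:,1]>-130)&(abs(p[:,0]-552)<31)&(p[:,1]<-35)
q=p[m]; print(m.sum(),cv2.minAreaRect(q[:,:2].astype(np.float32)),np.percentile(q[:,2],[3,50,97]))
for f in [.02,.5,.98]: print(np.quantile(q,f,axis=0))
E
```

```text
12.0 [552.14317568 -74.49307648  74.52459659] 58.76829109651415 [3.14110507e+00 2.73461368e-04 1.64641273e+00] [-0.0674247  -0.49260354 -1.27672991]
28474 ((552.6737670898438, -74.1492691040039), (62.484031677246094, 51.69691467285156), 4.524589538574219) [104.44820235 105.95216207 112.9446449 ]
[522.87761885 -97.55531434 103.8532276 ]
[552.177799   -70.371218   105.95216207]
[582.21554339 -48.58554591 115.04771808]
```

Call:
{"api": "arm_command", "payload": {"deltas": [{"dx": 0, "dy": -0.0005, "dz": -0.02, "yaw": 0, "jaw": 0.4}, {"dx": 0, "dy": -0.0005, "dz": -0.035, "yaw": 0, "jaw": 0.4}, {"dx": 0, "dy": -0.0005, "dz": -0.045, "yaw": 0, "jaw": 0.4}, {"dx": 0, "dy": -0.0005, "dz": -0.052, "yaw": 0, "jaw": 0.4}, {"dx": 0, "dy": -0.0005, "dz": -0.054, "yaw": 0, "jaw": 0.4}, {"dx": 0, "dy": -0.0005, "dz": -0.054, "yaw": 0, "jaw": 0.4}, {"dx": 0, "dy": -0.0005, "dz": -0.054, "yaw": 0, "jaw": 1}, {"dx": 0, "dy": -0.0005, "dz": -0.054, "yaw": 0, "jaw": 1}, {"dx": 0, "dy": -0.0005, "dz": -0.054, "yaw": 0, "jaw": 1}, {"dx": 0, "dy": -0.0005, "dz": -0.054, "yaw": 0, "jaw": 1}, {"dx": 0, "dy": -0.0005, "dz": -0.02, "yaw": 0, "jaw": 1}, {"dx": 0, "dy": -0.0005, "dz": 0.03, "yaw": 0, "jaw": 1}, {"dx": 0, "dy": -0.04, "dz": 0.08, "yaw": 0, "jaw": 1}, {"dx": 0, "dy": -0.09, "dz": 0.12, "yaw": 0, "jaw": 1}, {"dx": 0, "dy": -0.09, "dz": 0.12, "yaw": 0, "jaw": 1}]}}

```text
clock: 13.55
eef_pos: [552.7, -169.2, 197.7]
tool_rot: [3.137, 0.004, 1.642]
force: [0.2, -1.0, -0.3]
width: 85.4
gripper_force: 0.0
```

```bash
python3 - <<'E'
from h import *
s=read_state(); print(s['clock'],s['eef_pos'],s['width'],s['tool_rot'],s['force'])
grab('wrist','w12'); p=cloud('w12').reshape(-1,3); p=p[~np.isnan(p[:,0])]
m=(p[:,2]>45)&(p[:,2]<80)&(p[:,1]>-130)&(abs(p[:,0]-552)<45)&(p[:,1]<-35)
q=p[m]; print(m.sum(),cv2.minAreaRect(q[:,:2].astype(np.float32)),np.percentile(q[:,2],[3,50,97]))
A=np.c_[q[:,:2],np.ones(len(q))]; print('slope deg',np.degrees(np.linalg.lstsq(A,q[:,2],rcond=None)[0][:2]))
m=(p[:,2]>40)&(p[:,2]<60)&(p[:,1]<-270)&(abs(p[:,0]-550)<70); print(m.sum(),cv2.minAreaRect(p[m][:,:2].astype(np.float32)))
E
```

```text
13.55 [ 552.65458461 -169.24780137  197.73605749] 85.41675395154508 [3.13741424 0.00409328 1.64217352] [ 0.18166995 -1.01614097 -0.33087875]
7881 ((552.4782104492188, -75.85062408447266), (60.133392333984375, 49.672752380371094), 4.152893543243408) [51.73012977 53.17197139 54.58205794]
slope deg [0.06416931 0.02420627]
1493 ((551.1829223632812, -329.6986083984375), (62.14986801147461, 51.566383361816406), 56.844791412353516)
```

Seated flat at (552.4,-75.8). Next is tin_up: turn the tool, go above it and measure.

Call:
{"api": "arm_command", "payload": {"deltas": [{"dx": -0.001, "dy": -0.05, "dz": 0, "yaw": -8, "jaw": 1}, {"dx": -0.001, "dy": -0.1, "dz": 0, "yaw": -16, "jaw": 1}, {"dx": -0.001, "dy": -0.14, "dz": 0, "yaw": -24, "jaw": 1}, {"dx": -0.001, "dy": -0.167, "dz": 0, "yaw": -32, "jaw": 1}, {"dx": -0.001, "dy": -0.167, "dz": 0, "yaw": -124, "jaw": 1}, {"dx": -0.001, "dy": -0.167, "dz": 0, "yaw": -124, "jaw": 1}, {"dx": -0.001, "dy": -0.167, "dz": 0, "yaw": -124, "jaw": 1}, {"dx": -0.001, "dy": -0.167, "dz": 0, "yaw": -124, "jaw": 1}, {"dx": -0.001, "dy": -0.167, "dz": 0, "yaw": -124, "jaw": 1}, {"dx": -0.001, "dy": -0.167, "dz": 0, "yaw": -124, "jaw": 1}, {"dx": -0.001, "dy": -0.167, "dz": 0, "yaw": -124, "jaw": 1}, {"dx": -0.001, "dy": -0.167, "dz": 0, "yaw": -124, "jaw": 1}, {"dx": -0.001, "dy": -0.167, "dz": 0, "yaw": -124, "jaw": 1}, {"dx": -0.001, "dy": -0.167, "dz": 0, "yaw": -124, "jaw": 1}, {"dx": -0.001, "dy": -0.167, "dz": 0, "yaw": -124, "jaw": 1}, {"dx": -0.001, "dy": -0.167, "dz": 0, "yaw": -124, "jaw": 1}, {"dx": -0.001, "dy": -0.167, "dz": 0, "yaw": -124, "jaw": 1}]}}

```text
clock: 15.3
eef_pos: [550.9, -331.7, 193.6]
tool_rot: [3.142, 0.001, -0.517]
force: [-0.1, -0.2, -0.1]
width: 85.2
gripper_force: 0.0
```

```bash
python3 - <<'E'
from h import *
s=read_state(); print(s['clock'],s['eef_pos'],s['width'],np.degrees(s['tool_rot']),s['qpos'])
grab('wrist','w13'); p=cloud('w13').reshape(-1,3); p=p[~np.isnan(p[:,0])]
for lo in(40,44):
    m=(p[:,2]>lo)&(p[:,2]<60)&(abs(p[:,1]+332)<60)&(abs(p[:,0]-550)<60); print(m.sum(),cv2.minAreaRect(p[m][:,:2].astype(np.float32)),np.percentile(p[m][:,2],[50,97]))
E
```

```text
15.3 [ 550.93840923 -331.6562616   193.6414483 ] 85.23987357956973 [ 1.79996767e+02  5.01799489e-02 -2.96016849e+01] [-0.07476051  0.96692371  1.18823316  1.59441173 -0.93700178  1.24501826
 -0.79625562]
1614 ((551.3047485351562, -330.0890197753906), (61.20331954956055, 51.47321319580078), 56.64654541015625) [46.82818039 48.27318425]
1441 ((551.3047485351562, -330.0890197753906), (61.20331954956055, 51.47321319580078), 56.64654541015625) [46.93260821 48.29423218]
```

Call:
{"api": "arm_command", "payload": {"deltas": [{"dx": 0, "dy": 0.002, "dz": -0.05, "yaw": -3.5, "jaw": 1}, {"dx": 0, "dy": 0.002, "dz": -0.1, "yaw": -3.5, "jaw": 1}, {"dx": 0, "dy": 0.002, "dz": -0.13, "yaw": -3.5, "jaw": 1}, {"dx": 0, "dy": 0.002, "dz": -0.155, "yaw": -3.5, "jaw": 1}, {"dx": 0, "dy": 0.002, "dz": -0.175, "yaw": -3.5, "jaw": 1}, {"dx": 0, "dy": 0.002, "dz": -0.18, "yaw": -3.5, "jaw": 1}, {"dx": 0, "dy": 0.002, "dz": -0.18, "yaw": -3.5, "jaw": 0.4}, {"dx": 0, "dy": 0.002, "dz": -0.18, "yaw": -3.5, "jaw": 0.4}, {"dx": 0, "dy": 0.002, "dz": -0.18, "yaw": -3.5, "jaw": 0.4}, {"dx": 0, "dy": 0.002, "dz": -0.18, "yaw": -3.5, "jaw": 0.4}, {"dx": 0, "dy": 0.002, "dz": -0.18, "yaw": -3.5, "jaw": 0.4}, {"dx": 0, "dy": 0.002, "dz": -0.18, "yaw": -3.5, "jaw": 0.4}, {"dx": 0, "dy": 0.002, "dz": -0.14, "yaw": -3.5, "jaw": 0.4}, {"dx": 0, "dy": 0.002, "dz": -0.1, "yaw": -3.5, "jaw": 0.4}, {"dx": 0, "dy": 0.002, "dz": -0.08, "yaw": -3.5, "jaw": 0.4}]}}

```text
clock: 16.85
eef_pos: [551.7, -331.3, 117.6]
tool_rot: [3.141, -0.004, -0.581]
force: [-0.3, -0.8, -0.9]
width: 59.3
gripper_force: 65.4
```

Call:
{"api": "arm_command", "payload": {"deltas": [{"dx": -0.012, "dy": 0.045, "dz": 0, "yaw": 8, "jaw": 0.4}, {"dx": -0.024, "dy": 0.09, "dz": 0, "yaw": 16, "jaw": 0.4}, {"dx": -0.036, "dy": 0.135, "dz": 0, "yaw": 24, "jaw": 0.4}, {"dx": -0.048, "dy": 0.18, "dz": 0, "yaw": 32, "jaw": 0.4}, {"dx": -0.06, "dy": 0.225, "dz": 0, "yaw": 37.6, "jaw": 0.4}, {"dx": -0.072, "dy": 0.27, "dz": 0, "yaw": 37.6, "jaw": 0.4}, {"dx": -0.084, "dy": 0.315, "dz": 0, "yaw": 37.6, "jaw": 0.4}, {"dx": -0.093, "dy": 0.348, "dz": 0, "yaw": 37.6, "jaw": 0.4}, {"dx": -0.093, "dy": 0.348, "dz": 0, "yaw": 37.6, "jaw": 0.4}, {"dx": -0.093, "dy": 0.348, "dz": -0.04, "yaw": 37.6, "jaw": 0.4}, {"dx": -0.093, "dy": 0.348, "dz": -0.07, "yaw": 37.6, "jaw": 0.4}, {"dx": -0.093, "dy": 0.348, "dz": -0.09, "yaw": 37.6, "jaw": 0.4}, {"dx": -0.093, "dy": 0.348, "dz": -0.098, "yaw": 37.6, "jaw": 0.4}, {"dx": -0.093, "dy": 0.348, "dz": -0.098, "yaw": 37.6, "jaw": 0.4}]}}

```text
clock: 18.25
eef_pos: [457.7, 16.9, 16.0]
tool_rot: [-3.14, 0.001, 0.074]
force: [0.0, 0.4, -1.7]
width: 59.1
gripper_force: 66.4
```

```bash
python3 - <<'E'
from h import *
s=read_state(); print(s['clock'],s['eef_pos'],s['width'],np.degrees(s['tool_rot']),s['force'],s['qpos'])
grab('wrist','w14'); tilt('w14')
E
```

```text
18.25 [457.67731831  16.94476976  15.95613238] 59.127317881740474 [-1.79937032e+02  3.39696928e-02  4.21280060e+00] [ 0.0045124   0.42279916 -1.73474293] [-0.39111743  0.81906354  0.44503776  2.19950926 -1.08877025  0.36408696
 -0.51292397]
-72 [-2. -2. -1. -1. -1.] 96
-24 [ 2. 16. 30. 41. 48.] 9760
-18 [1. 2. 2. 2. 3.] 1119
-12 [1. 2. 2. 2. 3.] 1186
-6 [1. 2. 2. 2. 3.] 1053
24 [-2. 13. 30. 42. 48.] 8538
30 [-3. -2. -2. -1. -0.] 1441
36 [-2.  3.  5.  5.  6.] 1020
42 [4. 5. 5. 5. 6.] 1640
48 [ 4.  5.  5.  6. 14.] 1664
54 [ 4.  5.  5.  6. 15.] 1920
60 [4. 5. 5. 5. 6.] 1838
66 [4. 5. 5. 6. 6.] 1901
72 [4. 5. 5. 6. 6.] 2027
```

View pics/w14.png

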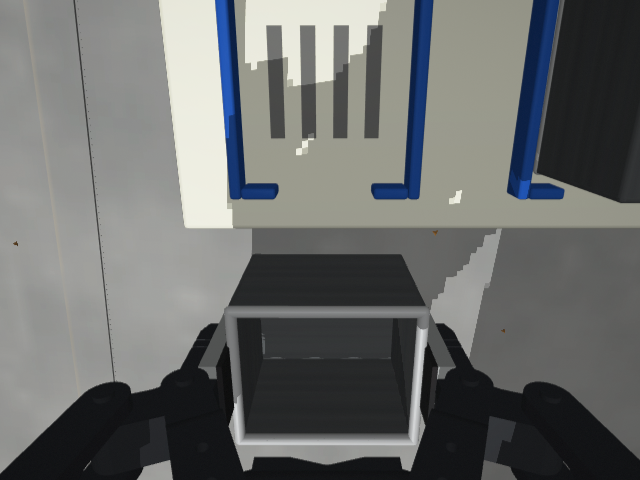

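Wrist view: tin_up hangs mouth up, square to the front edge of the tray's left half, 10 mm short of it, and the left pocket is free beyond. Pushing.

Call:
{"api": "arm_command", "payload": {"deltas": [{"dx": 0.005, "dy": 0, "dz": 0, "yaw": 0, "jaw": 0.4}, {"dx": 0.01, "dy": 0.001, "dz": -0.001, "yaw": 0, "jaw": 0.4}, {"dx": 0.015, "dy": 0.001, "dz": -0.002, "yaw": 0, "jaw": 0.4}, {"dx": 0.02, "dy": 0.001, "dz": -0.003, "yaw": 0, "jaw": 0.4}, {"dx": 0.025, "dy": 0.002, "dz": -0.003, "yaw": 0, "jaw": 0.4}, {"dx": 0.03, "dy": 0.002, "dz": -0.002, "yaw": 0, "jaw": 0.4}, {"dx": 0.035, "dy": 0.003, "dz": -0.001, "yaw": 0, "jaw": 0.4}]}}

```text
clock: 19.0
eef_pos: [469.9, 18.5, 16.0]
tool_rot: [-3.135, 0.036, 0.074]
force: [-53.4, -10.4, 57.4]
width: 59.3
gripper_force: 73.3
```

```bash
python3 - <<'E'
from h import *
s=read_state(); print(s['clock'],s['eef_pos'],s['width'],np.degrees(s['tool_rot']),s['force'],s['qpos'])
grab('wrist','w15'); tilt('w15')
E
```

```text
19.0 [469.91132792  18.5007304   16.04093907] 59.28699332301762 [-179.61770496    2.05310738    4.23945446] [-53.40669095 -10.38123367  57.36047294] [-0.4338728   0.85168345  0.52491183  2.13565736 -1.0068658   0.47008918
 -0.59782043]
-24 [ 3. 17. 31. 42. 49.] 9722
-18 [ 2.  3.  3.  4. 48.] 1226
-12 [2. 2. 3. 3. 4.] 1192
-6 [1. 2. 3. 3. 4.] 1083
24 [ 4. 16. 31. 42. 47.] 7892
30 [4. 5. 5. 5. 6.] 1520
36 [ 4.  5.  5.  5. 11.] 1493
42 [ 4.  5.  5.  6. 15.] 1850
48 [4. 5. 5. 5. 6.] 1741
54 [4. 5. 5. 5. 6.] 1780
60 [4. 5. 5. 6. 6.] 1867
66 [4. 5. 5. 6. 6.] 1952
72 [4. 5. 5. 6. 6.] 2065
```

It is jammed on the counter (57 N upward). I'll raise a little so the corner can turn.

Call:
{"api": "arm_command", "payload": {"deltas": [{"dx": -0.004, "dy": 0, "dz": 0.004, "yaw": 0, "jaw": 0.4}, {"dx": -0.004, "dy": 0, "dz": 0.006, "yaw": 0, "jaw": 0.4}, {"dx": 0, "dy": 0, "dz": 0.006, "yaw": 0, "jaw": 0.4}, {"dx": 0.004, "dy": 0, "dz": 0.006, "yaw": 0, "jaw": 0.4}]}}

```text
clock: 19.45
eef_pos: [485.0, 20.0, 20.3]
tool_rot: [-3.138, 0.02, 0.075]
force: [-21.0, -1.2, 15.7]
width: 58.8
gripper_force: 70.2
```

```bash
python3 - <<'E'
from h import *
s=read_state(); print(s['clock'],s['eef_pos'],s['width'],np.degrees(s['tool_rot']),s['force'],s['qpos'])
grab('wrist','w16'); tilt('w16')
E
```

```text
19.45 [485.04846947  19.99574945  20.32616348] 58.83915028028637 [-179.82011612    1.14322683    4.27206975] [-21.01264846  -1.20625334  15.71634758] [-0.44563707  0.85172651  0.54172583  2.10963255 -0.99517476  0.48442931
 -0.61800415]
-42 [16. 16. 16. 16. 17.] 32
-36 [15. 16. 20. 28. 34.] 3252
-30 [13. 15. 39. 46. 52.] 4345
-24 [11. 12. 52. 56. 60.] 2959
-18 [ 9. 10. 10. 11. 12.] 1422
-12 [ 7.  8.  8.  9. 10.] 1419
-6 [5. 6. 7. 7. 8.] 909
6 [3. 4. 5. 6. 9.] 521
12 [ 4.  5.  6. 17. 26.] 2161
18 [ 4.  5. 35. 45. 47.] 3433
24 [ 4.  5.  5.  8. 45.] 1764
30 [4. 5. 5. 5. 6.] 1479
36 [4. 5. 5. 5. 6.] 1517
42 [4. 5. 5. 5. 6.] 1580
48 [4. 5. 5. 6. 6.] 1642
54 [4. 5. 5. 6. 6.] 1702
60 [4. 5. 5. 6. 6.] 1792
66 [4. 5. 5. 6. 6.] 1825
72 [4. 5. 5. 6. 6.] 1961
```

Call:
{"api": "arm_command", "payload": {"deltas": [{"dx": 0.005, "dy": 0, "dz": 0, "yaw": 0, "jaw": 0.4}, {"dx": 0.01, "dy": 0.001, "dz": 0, "yaw": 0, "jaw": 0.4}, {"dx": 0.015, "dy": 0.001, "dz": 0, "yaw": 0, "jaw": 0.4}, {"dx": 0.02, "dy": 0.001, "dz": 0, "yaw": 0, "jaw": 0.4}, {"dx": 0.025, "dy": 0.002, "dz": -0.001, "yaw": 0, "jaw": 0.4}, {"dx": 0.03, "dy": 0.002, "dz": -0.002, "yaw": 0, "jaw": 0.4}, {"dx": 0.035, "dy": 0.003, "dz": -0.002, "yaw": 0, "jaw": 0.4}, {"dx": 0.04, "dy": 0.003, "dz": -0.003, "yaw": 0, "jaw": 0.4}]}}

```text
clock: 20.3
eef_pos: [524.8, 24.0, 16.3]
tool_rot: [-3.137, 0.022, 0.076]
force: [-19.6, -1.6, 8.9]
width: 59.1
gripper_force: 68.8
```

```bash
python3 - <<'E'
from h import *
s=read_state(); print(s['clock'],s['eef_pos'],s['width'],np.degrees(s['tool_rot']),s['force'],s['qpos'])
grab('wrist','w17'); tilt('w17')
E
```

```text
20.3 [524.75327043  24.01366028  16.33074076] 59.07353730498162 [-179.75372453    1.27494057    4.36036294] [-19.63088076  -1.61720126   8.92954821] [-0.46350134  0.89801209  0.58711203  2.00134844 -0.94624266  0.56872962
 -0.69126672]
-48 [30. 32. 33. 34. 36.] 1198
-42 [22. 24. 27. 29. 32.] 3138
-36 [12. 15. 17. 20. 23.] 2753
-30 [ 9. 10. 11. 12. 14.] 1207
-24 [12. 13. 14. 15. 16.] 631
-18 [16. 17. 18. 19. 20.] 685
-12 [20. 20. 21. 22. 23.] 756
-6 [ 4.  5.  6. 25. 27.] 1779
0 [ 4.  5.  6. 29. 31.] 2206
6 [ 4.  5. 31. 33. 34.] 2876
12 [4. 5. 5. 6. 7.] 1410
18 [4. 5. 5. 5. 6.] 1427
24 [4. 5. 5. 6. 6.] 1470
30 [4. 5. 5. 6. 6.] 1545
36 [4. 5. 5. 6. 6.] 1588
42 [4. 5. 5. 5. 6.] 1658
48 [4. 5. 5. 5. 6.] 1723
54 [ 4.  5.  5.  6. 15.] 1864
60 [4. 5. 5. 6. 7.] 1908
66 [4. 5. 5. 5. 6.] 1960
72 [-3. -2. -1.  4.  6.] 2126
```

57° now. A bit more push, then lift clear and carry to the free counter left of the tray.

Call:
{"api": "arm_command", "payload": {"deltas": [{"dx": 0.005, "dy": 0, "dz": -0.001, "yaw": 0, "jaw": 0.4}, {"dx": 0.01, "dy": 0.001, "dz": -0.002, "yaw": 0, "jaw": 0.4}, {"dx": 0.014, "dy": 0.001, "dz": -0.002, "yaw": 0, "jaw": 0.4}, {"dx": 0.012, "dy": 0.001, "dz": 0.02, "yaw": 0, "jaw": 0.4}, {"dx": 0.01, "dy": 0.001, "dz": 0.06, "yaw": 0, "jaw": 0.4}, {"dx": 0, "dy": 0.04, "dz": 0.08, "yaw": 0, "jaw": 0.4}, {"dx": -0.01, "dy": 0.08, "dz": 0.08, "yaw": 0, "jaw": 0.4}, {"dx": -0.017, "dy": 0.126, "dz": 0.08, "yaw": 0, "jaw": 0.4}, {"dx": -0.017, "dy": 0.126, "dz": 0.07, "yaw": 0, "jaw": 0.4}, {"dx": -0.017, "dy": 0.126, "dz": 0.06, "yaw": 0, "jaw": 0.4}]}}

```text
clock: 21.35
eef_pos: [520.0, 152.1, 77.9]
tool_rot: [3.141, -0.001, 0.081]
force: [0.3, -0.8, -0.9]
width: 58.8
gripper_force: 65.0
```

```bash
python3 - <<'E'
from h import *
s=read_state(); print(s['clock'],s['eef_pos'],s['width'],np.degrees(s['tool_rot']),s['force'],s['qpos'])
grab('wrist','w18'); tilt('w18')
E
```

```text
21.35 [520.04815116 152.10633225  77.88850703] 58.7973485859712 [ 1.79980770e+02 -5.30476664e-02  4.62105443e+00] [ 0.2956234  -0.75865909 -0.91836203] [-0.77946835  0.8291211   0.72111297  1.96151104 -0.86674479  0.69204329
 -0.99776818]
-54 [-3. -2. -2. -2. -1.] 68
-48 [-3. -2. -2. -1. 96.] 710
-42 [-2. 84. 88. 92. 95.] 4349
-36 [-2. 76. 78. 80. 83.] 2572
-30 [-3. -2. 78. 79. 81.] 1428
-24 [-3. -2. 81. 82. 83.] 1499
-18 [-3. -2. 84. 85. 86.] 1573
-12 [-3. -2. 86. 88. 89.] 1673
-6 [-3. -1. 89. 90. 91.] 1788
0 [-3. -1. 92. 93. 94.] 1855
6 [-3. -2. 94. 95. 96.] 1914
12 [-3. -2. -2. -1. -0.] 743
18 [-3. -2. -2. -1. -1.] 755
24 [-3. -2. -2. -1. -0.] 780
30 [-3. -2. -2. -1. -0.] 805
36 [-3. -2. -2. -1. -0.] 826
42 [-3. -2. -2. -1. -0.] 828
48 [-3. -2. -2. -1. -0.] 868
54 [-3. -2. -2. -1. -0.] 878
60 [-3. -2. -2. -1. -0.] 924
66 [-3. -2. -2. -1. -0.] 932
72 [-3. -2. -2. -1. -0.] 940
```

Call:
{"api": "arm_command", "payload": {"deltas": [{"dx": 0, "dy": 0, "dz": -0.03, "yaw": 0, "jaw": 0.4}, {"dx": 0, "dy": 0, "dz": -0.055, "yaw": 0, "jaw": 0.4}, {"dx": 0, "dy": 0, "dz": -0.068, "yaw": 0, "jaw": 0.4}, {"dx": 0.006, "dy": 0, "dz": -0.075, "yaw": 0, "jaw": 0.4}, {"dx": 0.01, "dy": 0, "dz": -0.08, "yaw": 0, "jaw": 0.4}, {"dx": 0.01, "dy": 0, "dz": -0.074, "yaw": 0, "jaw": 1}, {"dx": 0.01, "dy": 0, "dz": -0.07, "yaw": 0, "jaw": 1}, {"dx": 0.01, "dy": 0, "dz": -0.07, "yaw": 0, "jaw": 1}, {"dx": 0.01, "dy": 0, "dz": -0.07, "yaw": 0, "jaw": 1}, {"dx": 0.01, "dy": 0, "dz": -0.03, "yaw": 0, "jaw": 1}, {"dx": 0, "dy": 0, "dz": 0.02, "yaw": 0, "jaw": 1}, {"dx": -0.02, "dy": 0, "dz": 0.05, "yaw": 0, "jaw": 1}, {"dx": -0.02, "dy": 0, "dz": 0.05, "yaw": 0, "jaw": 1}]}}

```text
clock: 22.7
eef_pos: [499.8, 150.2, 131.7]
tool_rot: [-3.139, -0.004, 0.076]
force: [0.1, 0.4, 0.2]
width: 85.4
gripper_force: 0.0
```

```bash
python3 - <<'E'
from h import *
s=read_state(); print(s['clock'],s['eef_pos'],s['width'],np.degrees(s['tool_rot']),s['qpos'])
grab('wrist','w19'); p=cloud('w19').reshape(-1,3); p=p[~np.isnan(p[:,0])]; c=s['eef_pos']
m=(p[:,2]>42)&(p[:,2]<75)&(abs(p[:,0]-c[0])<80)&(abs(p[:,1]-c[1])<38)
q=p[m]; print(m.sum(),cv2.minAreaRect(q[:,:2].astype(np.float32)),np.percentile(q[:,2],[3,50,97]))
E
```

```text
22.7 [499.8257235  150.22141185 131.70651945] 85.4383618725652 [-179.87169631   -0.21564871    4.32807308] [-0.84691356  0.73504155  0.8045053   1.98713081 -0.7835178   0.75709838
 -1.06103497]
8732 ((511.2558898925781, 146.7368621826172), (48.44496154785156, 60.805458068847656), 4.347183704376221) [47.69992926 48.94887609 50.16828412]
```

View pics/w19.png

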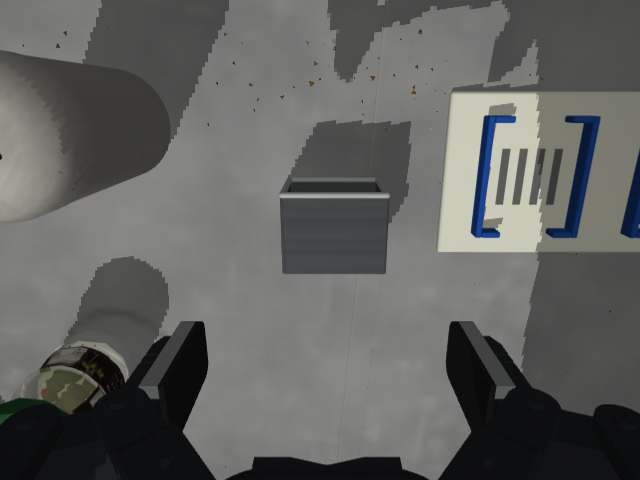

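Wrist view: tin_up now lies on its side at (335,235), mouth up the picture (+x), clear of the shaker and the jar. I have viewed 11 pictures, one over the limit, so I work from numbers only from here. Regrasp high.

Call:
{"api": "arm_command", "payload": {"deltas": [{"dx": 0.0115, "dy": -0.003, "dz": -0.03, "yaw": 0, "jaw": 1}, {"dx": 0.0115, "dy": -0.003, "dz": -0.06, "yaw": 0, "jaw": 1}, {"dx": 0.0115, "dy": -0.003, "dz": -0.09, "yaw": 0, "jaw": 1}, {"dx": 0.0115, "dy": -0.003, "dz": -0.11, "yaw": 0, "jaw": 1}, {"dx": 0.0115, "dy": -0.003, "dz": -0.114, "yaw": 0, "jaw": 1}, {"dx": 0.0115, "dy": -0.003, "dz": -0.114, "yaw": 0, "jaw": 0.4}, {"dx": 0.0115, "dy": -0.003, "dz": -0.114, "yaw": 0, "jaw": 0.4}, {"dx": 0.0115, "dy": -0.003, "dz": -0.114, "yaw": 0, "jaw": 0.4}, {"dx": 0.0115, "dy": -0.003, "dz": -0.114, "yaw": 0, "jaw": 0.4}, {"dx": 0.0115, "dy": -0.003, "dz": -0.114, "yaw": 0, "jaw": 0.4}, {"dx": 0.0115, "dy": -0.003, "dz": -0.114, "yaw": 0, "jaw": 0.4}, {"dx": 0.0115, "dy": -0.003, "dz": -0.07, "yaw": 0, "jaw": 0.4}, {"dx": 0.0115, "dy": -0.003, "dz": -0.03, "yaw": 0, "jaw": 0.4}, {"dx": -0.01, "dy": -0.04, "dz": -0.03, "yaw": 0, "jaw": 0.4}, {"dx": -0.03, "dy": -0.085, "dz": -0.03, "yaw": 0, "jaw": 0.4}, {"dx": -0.042, "dy": -0.131, "dz": -0.03, "yaw": 0, "jaw": 0.4}, {"dx": -0.042, "dy": -0.131, "dz": -0.05, "yaw": 0, "jaw": 0.4}, {"dx": -0.042, "dy": -0.131, "dz": -0.09, "yaw": 0, "jaw": 0.4}, {"dx": -0.042, "dy": -0.131, "dz": -0.11, "yaw": 0, "jaw": 0.4}, {"dx": -0.042, "dy": -0.131, "dz": -0.111, "yaw": 0, "jaw": 0.4}]}}

```text
clock: 24.75
eef_pos: [456.9, 19.0, 15.8]
tool_rot: [-3.14, 0.003, 0.075]
force: [-0.7, 0.6, -0.8]
width: 59.2
gripper_force: 65.8
```

```bash
python3 - <<'E'
from h import *
s=read_state(); print(s['clock'],s['eef_pos'],s['width'],s['gripper_force'],np.degrees(s['tool_rot']),s['force'],s['qpos'])
grab('wrist','w20'); tilt('w20')
E
```

```text
24.75 [456.90221242  18.96651559  15.81456112] 59.20923814819311 65.82353711128235 [-1.79919781e+02  1.57272522e-01  4.27246025e+00] [-0.676447    0.55353655 -0.76200198] [-0.38094705  0.81386742  0.42209016  2.19897614 -1.05782774  0.35048593
 -0.54661225]
-24 [49. 50. 50. 50. 51.] 1186
-18 [49. 50. 50. 50. 51.] 1875
-12 [49. 50. 50. 50. 51.] 1975
-6 [49. 50. 50. 50. 51.] 2052
0 [ 2.  3. 50. 50. 51.] 3309
6 [ 2.  3. 50. 50. 51.] 3565
12 [ 2.  3. 50. 50. 51.] 3685
18 [ 2.  3. 50. 50. 51.] 3671
24 [-3. -1.  3. 50. 51.] 3076
30 [-3. -2. -2. -1. -0.] 1426
36 [-2. -1.  4.  5.  6.] 1027
42 [4. 5. 5. 5. 6.] 1647
48 [4. 5. 5. 6. 7.] 1654
54 [ 4.  5.  5.  6. 15.] 1945
60 [4. 5. 5. 5. 6.] 1835
66 [4. 5. 5. 5. 6.] 1932
72 [4. 5. 5. 6. 6.] 1992
```

Call:
{"api": "arm_command", "payload": {"deltas": [{"dx": 0.006, "dy": 0, "dz": 0, "yaw": 0, "jaw": 0.4}, {"dx": 0.012, "dy": 0.001, "dz": 0, "yaw": 0, "jaw": 0.4}, {"dx": 0.017, "dy": 0.001, "dz": 0.001, "yaw": 0, "jaw": 0.4}, {"dx": 0.022, "dy": 0.001, "dz": 0.002, "yaw": 0, "jaw": 0.4}, {"dx": 0.027, "dy": 0.002, "dz": 0.003, "yaw": 0, "jaw": 0.4}, {"dx": 0.032, "dy": 0.002, "dz": 0.004, "yaw": 0, "jaw": 0.4}, {"dx": 0.037, "dy": 0.003, "dz": 0.004, "yaw": 0, "jaw": 0.4}]}}

```text
clock: 25.5
eef_pos: [484.5, 20.8, 20.8]
tool_rot: [-3.14, 0.018, 0.075]
force: [-18.1, -4.7, 10.1]
width: 59.2
gripper_force: 68.6
```

```bash
python3 - <<'E'
from h import *
s=read_state(); print(s['clock'],s['eef_pos'],s['width'],s['gripper_force'],np.degrees(s['tool_rot']),s['force'],s['qpos'])
grab('wrist','w21'); tilt('w21')
E
```

```text
25.5 [484.45315061  20.78421252  20.75844709] 59.209949580096605 68.59463453292847 [-179.91240229    1.00524875    4.29366302] [-18.09592321  -4.68074327  10.1440527 ] [-0.43433313  0.84294408  0.51768741  2.11294832 -0.97403077  0.46483208
 -0.6401543 ]
-24 [60. 61. 61. 62. 62.] 848
-18 [59. 60. 60. 61. 62.] 2511
-12 [57. 58. 59. 59. 60.] 2558
-6 [ 7. 56. 57. 57. 58.] 2743
0 [ 5.  7. 55. 56. 57.] 4074
6 [ 4.  5. 53. 54. 55.] 3931
12 [ 4.  5. 51. 52. 53.] 3961
18 [ 4.  5. 50. 51. 52.] 3765
24 [ 4.  5.  5.  6. 15.] 1597
30 [4. 5. 5. 5. 6.] 1460
36 [4. 5. 5. 5. 6.] 1513
42 [4. 5. 5. 6. 6.] 1590
48 [4. 5. 5. 6. 6.] 1625
54 [4. 5. 5. 6. 6.] 1705
60 [4. 5. 5. 6. 6.] 1789
66 [4. 5. 5. 6. 6.] 1842
72 [4. 5. 5. 6. 6.] 1926
```

Call:
{"api": "arm_command", "payload": {"deltas": [{"dx": 0.005, "dy": 0, "dz": 0, "yaw": 0, "jaw": 0.4}, {"dx": 0.01, "dy": 0.001, "dz": 0, "yaw": 0, "jaw": 0.4}, {"dx": 0.015, "dy": 0.001, "dz": 0, "yaw": 0, "jaw": 0.4}, {"dx": 0.02, "dy": 0.001, "dz": 0, "yaw": 0, "jaw": 0.4}, {"dx": 0.025, "dy": 0.002, "dz": -0.001, "yaw": 0, "jaw": 0.4}, {"dx": 0.03, "dy": 0.002, "dz": -0.002, "yaw": 0, "jaw": 0.4}, {"dx": 0.035, "dy": 0.003, "dz": -0.002, "yaw": 0, "jaw": 0.4}, {"dx": 0.04, "dy": 0.003, "dz": -0.003, "yaw": 0, "jaw": 0.4}, {"dx": 0.045, "dy": 0.003, "dz": -0.004, "yaw": 0, "jaw": 0.4}, {"dx": 0.05, "dy": 0.004, "dz": -0.005, "yaw": 0, "jaw": 0.4}, {"dx": 0.056, "dy": 0.004, "dz": -0.005, "yaw": 0, "jaw": 0.4}, {"dx": 0.054, "dy": 0.004, "dz": 0.02, "yaw": 0, "jaw": 0.4}, {"dx": 0.052, "dy": 0.004, "dz": 0.057, "yaw": 0, "jaw": 0.4}, {"dx": 0.045, "dy": 0.045, "dz": 0.067, "yaw": 0, "jaw": 0.4}, {"dx": 0.036, "dy": 0.09, "dz": 0.067, "yaw": 0, "jaw": 0.4}, {"dx": 0.027, "dy": 0.128, "dz": 0.067, "yaw": 0, "jaw": 0.4}, {"dx": 0.027, "dy": 0.128, "dz": 0.057, "yaw": 0, "jaw": 0.4}, {"dx": 0.027, "dy": 0.128, "dz": 0.057, "yaw": 0, "jaw": 0.4}]}}

```text
clock: 27.35
eef_pos: [521.4, 151.8, 78.1]
tool_rot: [3.141, 0.0, 0.08]
force: [0.0, -0.1, -0.9]
width: 59.4
gripper_force: 65.3
```

```bash
python3 - <<'E'
from h import *
s=read_state(); print(s['clock'],s['eef_pos'],s['width'],s['gripper_force'],np.degrees(s['tool_rot']),s['force'],s['qpos'])
grab('wrist','w22'); tilt('w22')
E
```

```text
27.35 [521.41010276 151.77111646  78.10386324] 59.4051891622908 65.30853152275085 [1.79966900e+02 2.33272514e-02 4.58027574e+00] [ 0.01944212 -0.12498924 -0.88782236] [-0.76742766  0.82332499  0.7023746   1.95654273 -0.84535408  0.68498931
 -1.01803768]
-54 [-3. -2. -2. -1. -1.] 228
-48 [-3. -2. -2. -1. -1.] 599
-42 [-3. -2. -2. -1. -0.] 600
-36 [-3. -2. -2. -1. -1.] 614
-30 [-3. -2. -2. -1. -0.] 630
-24 [-3. -2. -2. -1. -1.] 644
-18 [-3. -2. -2. -1. -1.] 658
-12 [ -2. 125. 127. 128. 130.] 3376
-6 [ -2. 115. 119. 122. 126.] 6942
0 [ -2. 103. 106. 110. 113.] 5760
6 [ -2.  -0.  97.  99. 102.] 2824
12 [-3. -2. -2. -1. -1.] 753
18 [-3. -2. -2. -1. -1.] 755
24 [-3. -2. -2. -1. -0.] 793
30 [-3. -2. -2. -1. -0.] 803
36 [-3. -2. -2. -1. -0.] 832
42 [-3. -2. -2. -1. -0.] 836
48 [-3. -2. -2. -1. -0.] 885
54 [-3. -2. -2. -1. -0.] 874
60 [-3. -2. -2. -1. -0.] 927
66 [-3. -2. -2. -1. -0.] 930
72 [-3. -2. -2. -1. -0.] 964
```

Call:
{"api": "arm_command", "payload": {"deltas": [{"dx": 0, "dy": 0, "dz": -0.03, "yaw": 0, "jaw": 0.4}, {"dx": 0, "dy": 0, "dz": -0.055, "yaw": 0, "jaw": 0.4}, {"dx": 0, "dy": 0, "dz": -0.063, "yaw": 0, "jaw": 0.4}, {"dx": 0.006, "dy": 0, "dz": -0.068, "yaw": 0, "jaw": 0.4}, {"dx": 0.012, "dy": 0, "dz": -0.072, "yaw": 0, "jaw": 0.4}, {"dx": 0.018, "dy": 0, "dz": -0.076, "yaw": 0, "jaw": 0.4}, {"dx": 0.023, "dy": 0, "dz": -0.079, "yaw": 0, "jaw": 0.4}, {"dx": 0.023, "dy": 0, "dz": -0.073, "yaw": 0, "jaw": 1}, {"dx": 0.023, "dy": 0, "dz": -0.07, "yaw": 0, "jaw": 1}, {"dx": 0.023, "dy": 0, "dz": -0.07, "yaw": 0, "jaw": 1}, {"dx": 0.023, "dy": 0, "dz": -0.07, "yaw": 0, "jaw": 1}, {"dx": 0.023, "dy": 0, "dz": -0.03, "yaw": 0, "jaw": 1}, {"dx": 0.01, "dy": 0, "dz": 0.02, "yaw": 0, "jaw": 1}, {"dx": -0.01, "dy": 0, "dz": 0.05, "yaw": 0, "jaw": 1}, {"dx": -0.01, "dy": 0, "dz": 0.05, "yaw": 0, "jaw": 1}]}}

```text
clock: 28.9
eef_pos: [511.8, 150.2, 131.8]
tool_rot: [-3.139, -0.004, 0.075]
force: [0.4, -0.1, -1.1]
width: 85.3
gripper_force: 0.0
```

```bash
python3 - <<'E'
from h import *
s=read_state(); print(s['clock'],s['eef_pos'],s['width'],np.degrees(s['tool_rot']),s['qpos'])
grab('wrist','w23'); im=load('w23')[0]; P=cloud('w23'); c=s['eef_pos']
m=(P[...,2]>42)&(P[...,2]<75)&(abs(P[...,0]-c[0])<80)&(abs(P[...,1]-c[1])<42)
q=P[m]; r=cv2.minAreaRect(q[:,:2].astype(np.float32)); print(m.sum(),r,np.percentile(q[:,2],[3,50,97]))
k=(abs(P[...,0]-r[0][0])<8)&(abs(P[...,1]-r[0][1])<8)&(P[...,2]<75); print('centre colour,z',np.median(im[k],0),np.median(P[k],0),'rim part',np.median(im[m],0))
A=np.c_[q[:,:2],np.ones(len(q))]; print('slope deg',np.degrees(np.linalg.lstsq(A,q[:,2],rcond=None)[0][:2]))
E
```

```text
28.9 [511.83455088 150.1612006  131.78168285] 85.34751105077977 [-179.87774746   -0.21812497    4.31988387] [-0.82579039  0.74141941  0.78801095  1.9563068  -0.76474552  0.76656658
 -1.08067087]
9206 ((528.3399047851562, 147.92100524902344), (50.529354095458984, 60.20405578613281), 4.5422587394714355) [45.71188376 47.11593006 48.37356855]
centre colour,z [164. 166. 166.] [528.4562615  147.91984351  47.29458186] rim part [105. 106. 105.]
slope deg [-0.208289  -0.0153423]
```

tin_up now stands mouth down with its bright base panel up (z = 47, level). Grasp it centred, turn 90° and carry it over the left-hand pocket.

Call:
{"api": "arm_command", "payload": {"deltas": [{"dx": 0.0165, "dy": -0.002, "dz": -0.03, "yaw": 0.2, "jaw": 1}, {"dx": 0.0165, "dy": -0.002, "dz": -0.06, "yaw": 0.2, "jaw": 1}, {"dx": 0.0165, "dy": -0.002, "dz": -0.09, "yaw": 0.2, "jaw": 1}, {"dx": 0.0165, "dy": -0.002, "dz": -0.11, "yaw": 0.2, "jaw": 1}, {"dx": 0.0165, "dy": -0.002, "dz": -0.114, "yaw": 0.2, "jaw": 1}, {"dx": 0.0165, "dy": -0.002, "dz": -0.114, "yaw": 0.2, "jaw": 0.4}, {"dx": 0.0165, "dy": -0.002, "dz": -0.114, "yaw": 0.2, "jaw": 0.4}, {"dx": 0.0165, "dy": -0.002, "dz": -0.114, "yaw": 0.2, "jaw": 0.4}, {"dx": 0.0165, "dy": -0.002, "dz": -0.114, "yaw": 0.2, "jaw": 0.4}, {"dx": 0.0165, "dy": -0.002, "dz": -0.114, "yaw": 0.2, "jaw": 0.4}, {"dx": 0.0165, "dy": -0.002, "dz": -0.114, "yaw": 0.2, "jaw": 0.4}, {"dx": 0.0165, "dy": -0.002, "dz": -0.07, "yaw": 0.2, "jaw": 0.4}, {"dx": 0.0165, "dy": -0.002, "dz": -0.034, "yaw": 0.2, "jaw": 0.4}]}}

```text
clock: 30.25
eef_pos: [527.8, 147.5, 95.0]
tool_rot: [3.141, 0.002, 0.079]
force: [0.4, -0.1, -0.9]
width: 59.0
gripper_force: 65.4
```

Call:
{"api": "arm_command", "payload": {"deltas": [{"dx": 0.002, "dy": -0.012, "dz": 0, "yaw": 8, "jaw": 0.4}, {"dx": 0.004, "dy": -0.024, "dz": 0, "yaw": 16, "jaw": 0.4}, {"dx": 0.006, "dy": -0.036, "dz": 0, "yaw": 24, "jaw": 0.4}, {"dx": 0.008, "dy": -0.048, "dz": 0, "yaw": 32, "jaw": 0.4}, {"dx": 0.01, "dy": -0.06, "dz": 0, "yaw": 40, "jaw": 0.4}, {"dx": 0.012, "dy": -0.072, "dz": 0, "yaw": 48, "jaw": 0.4}, {"dx": 0.014, "dy": -0.084, "dz": 0, "yaw": 56, "jaw": 0.4}, {"dx": 0.0165, "dy": -0.1, "dz": 0, "yaw": 64, "jaw": 0.4}, {"dx": 0.0165, "dy": -0.112, "dz": 0, "yaw": 72, "jaw": 0.4}, {"dx": 0.0165, "dy": -0.123, "dz": 0, "yaw": 80, "jaw": 0.4}, {"dx": 0.0165, "dy": -0.123, "dz": 0, "yaw": 88, "jaw": 0.4}, {"dx": 0.0165, "dy": -0.123, "dz": 0, "yaw": 89.8, "jaw": 0.4}, {"dx": 0.0165, "dy": -0.123, "dz": -0.02, "yaw": 89.8, "jaw": 0.4}, {"dx": 0.0165, "dy": -0.123, "dz": -0.02, "yaw": 89.8, "jaw": 0.4}]}}

```text
clock: 31.65
eef_pos: [543.2, 25.3, 72.7]
tool_rot: [-3.138, -0.001, 1.645]
force: [-1.5, 1.0, -0.4]
width: 59.0
gripper_force: 65.5
```

```bash
python3 - <<'E'
from h import *
s=read_state(); print(s['clock'],s['eef_pos'],s['width'],s['gripper_force'],np.degrees(s['tool_rot']),s['force'],s['qpos'])
grab('wrist','w24'); P=cloud('w24'); im=load('w24')[0].astype(int)
p=P.reshape(-1,3); p=p[~np.isnan(p[:,0])]; z=s['eef_pos'][2]-14+48
m=(p[:,2]>z-5)&(p[:,2]<z+2)&(abs(p[:,0]-545)<29)&(abs(p[:,1]-25)<40); q=p[m]
print(m.sum(),cv2.minAreaRect(q[:,:2].astype(np.float32)),q[:,1].min(),q[:,1].max())
b=(im[...,2]>im[...,0]+60)&(im[...,2]>im[...,1]+30)&(P[...,2]>11)&(P[...,2]<20)
k=P[b]; print(b.sum(),cv2.minAreaRect(k[:,:2].astype(np.float32)))
E
```

```text
31.65 [543.24678628  25.34244991  72.73858555] 58.97354915020352 65.52794337272644 [-1.79776982e+02 -2.98344722e-02  9.42425207e+01] [-1.4584549   0.9553047  -0.35064898] [-0.26749685  0.72925604  0.26215053  1.94619008 -0.35920385  0.51512046
  0.32053849]
25850 ((544.8723754882812, 23.9965877532959), (59.40129470825195, 52.40253448486328), 2.298938751220703) -3.259323014873445 51.13647848199548
1840 ((548.363037109375, -19.92205810546875), (75.85224914550781, 155.3789825439453), 4.157375335693359)
```

Call:
{"api": "arm_command", "payload": {"deltas": [{"dx": 0, "dy": 0, "dz": -0.02, "yaw": 0, "jaw": 0.4}, {"dx": 0, "dy": 0, "dz": -0.035, "yaw": 0, "jaw": 0.4}, {"dx": 0, "dy": 0, "dz": -0.045, "yaw": 0, "jaw": 0.4}, {"dx": 0, "dy": 0, "dz": -0.052, "yaw": 0, "jaw": 0.4}, {"dx": 0, "dy": 0, "dz": -0.054, "yaw": 0, "jaw": 0.4}, {"dx": 0, "dy": 0, "dz": -0.054, "yaw": 0, "jaw": 0.4}, {"dx": 0, "dy": 0, "dz": -0.054, "yaw": 0, "jaw": 1}, {"dx": 0, "dy": 0, "dz": -0.054, "yaw": 0, "jaw": 1}, {"dx": 0, "dy": 0, "dz": -0.054, "yaw": 0, "jaw": 1}, {"dx": 0, "dy": 0, "dz": -0.054, "yaw": 0, "jaw": 1}, {"dx": 0, "dy": 0, "dz": -0.02, "yaw": 0, "jaw": 1}, {"dx": 0, "dy": 0, "dz": 0.03, "yaw": 0, "jaw": 1}, {"dx": 0, "dy": -0.04, "dz": 0.08, "yaw": 0, "jaw": 1}, {"dx": -0.02, "dy": -0.09, "dz": 0.12, "yaw": 0, "jaw": 1}, {"dx": -0.02, "dy": -0.12, "dz": 0.15, "yaw": 0, "jaw": 1}, {"dx": -0.02, "dy": -0.12, "dz": 0.15, "yaw": 0, "jaw": 1}, {"dx": -0.02, "dy": -0.12, "dz": 0.15, "yaw": 0, "jaw": 1}]}}

```text
clock: 33.4
eef_pos: [525.8, -98.9, 227.0]
tool_rot: [3.136, 0.002, 1.641]
force: [0.3, -0.1, -0.3]
width: 85.0
gripper_force: 0.0
```

```bash
python3 - <<'E'
from h import *
s=read_state(); print(s['clock'],s['eef_pos'],s['width'],np.degrees(s['tool_rot']),s['force'])
grab('wrist','w25'); p=cloud('w25').reshape(-1,3); p=p[~np.isnan(p[:,0])]
for cx,cy in((545,24.6),(552.4,-75.1)):
    m=(p[:,2]>45)&(p[:,2]<80)&(abs(p[:,1]-cy)<38)&(abs(p[:,0]-cx)<45)
    q=p[m]; A=np.c_[q[:,:2],np.ones(len(q))]
    print(m.sum(),cv2.minAreaRect(q[:,:2].astype(np.float32)),np.percentile(q[:,2],[3,50,97]),np.degrees(np.linalg.lstsq(A,q[:,2],rcond=None)[0][:2]))
grab('top','t1'); a,b=load('t0')[0].astype(int),load('t1')[0].astype(int)
for n,(u,v) in dict(shaker=(220,245),jar=(212,310),bell=(316,190),redA=(392,293),redB=(379,327),purple=(485,259)).items():
    print(n,abs(a-b)[v-8:v+9,u-8:u+9].mean().round(1))
E
```

```text
33.4 [525.81258321 -98.9136833  227.00614451] 84.98419730998266 [1.79694641e+02 1.42637507e-01 9.40179529e+01] [ 0.34745416 -0.06499701 -0.26192636]
6799 ((546.3292846679688, 22.416778564453125), (60.05845260620117, 48.16933059692383), 4.294804573059082) [51.66214424 53.19759531 54.70120099] [0.04073359 0.16626835]
5184 ((552.7825317382812, -75.62109375), (60.095924377441406, 49.78426742553711), 4.327402114868164) [51.60853421 53.17407739 54.58127235] [ 0.12633396 -0.63714237]
shaker 32.6
jar 1.3
bell 43.5
redA 19.3
redB 24.6
purple 1.4
```

Both tins are flat at the same height. The image differences are probably the arm's shadow, so I'll check the bystanders by depth, then hand in.

```bash
python3 - <<'E'
from h import *
A,B=cloud('t0'),cloud('t1')
ok=True
for n,(u,v) in dict(shaker=(220,245),jar=(212,310),bell=(316,190),redA=(392,293),redB=(379,327)).items():
    o=[]
    for P in(A,B):
        q=P[v-18:v+19,u-18:u+19].reshape(-1,3); q=q[(q[:,2]>20)&(q[:,2]<140)]; o.append([len(q),*np.median(q,0).round(0)])
    print(n,o)
E
```

```text
shaker [[582, np.float64(551.0), np.float64(277.0), np.float64(115.0)], [585, np.float64(551.0), np.float64(276.0), np.float64(114.0)]]
jar [[412, np.float64(376.0), np.float64(307.0), np.float64(83.0)], [410, np.float64(376.0), np.float64(307.0), np.float64(83.0)]]
bell [[349, np.float64(730.0), np.float64(14.0), np.float64(35.0)], [348, np.float64(730.0), np.float64(14.0), np.float64(35.0)]]
redA [[370, np.float64(414.0), np.float64(-204.0), np.float64(50.0)], [373, np.float64(414.0), np.float64(-204.0), np.float64(50.0)]]
redB [[370, np.float64(315.0), np.float64(-165.0), np.float64(50.0)], [369, np.float64(315.0), np.float64(-165.0), np.float64(50.0)]]
```

```bash
python3 -c "
from cell import *
print(finish_job())"
```

```text
the job is handed in; nothing more can be done
None
```

Both tins sit upside down and flat, one in each tray pocket, and depth checks show the shaker, jar and bell unmoved; the job is handed in at about 33 s, but I viewed 11 pictures, one over the limit of 10.

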